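Empty the jug of laundry tablets into the pod box and put it back against the rack's stop

TASK

Pick up the red measuring jug, tip all four laundry tablets out of it into the open pod box, then stand the jug upright on the sill in the lane of the clip rack and push it gently along the lane until it bears against the rack's stop; let go of it and leave it standing there. Leave the jar, the can and the brush where they are.

Things in the scene. Friction and masses are not known exactly. Their poses are not given: they have to be found in the camera images.
- jug: red plastic measuring jug, loose: a round open vessel 100 mm tall that widens evenly from 68 mm across at the foot to 96 mm at the rim (outside); 3 mm walls, 4 mm floor; 130 to 210 g empty. Origin: centre of its underside; z up through the mouth. Its handle is on its local -y side (see jug_grip). Smooth inside: the tablets slide out once it is tipped about 105 to 120 degrees from upright
- jug_grip (a point): middle of the handle's upright bar, 74 mm from the jug's axis towards its -y and 60 mm above its underside; axes as the jug's. The bar is 12 mm thick along x, 14 mm deep along y and upright from z = 22 to 88 mm of the jug, joined to the wall by a 12 mm thick arm at its top and one at its bottom. It stands free to both x sides and outwards
- jug_mouth (a point): centre of the jug's mouth, on its axis at rim height (100 mm)
- podbox: open white rectangular pod box, fixed to the sill: outside 160 mm (its x) by 140 mm (its y), 70 mm tall, 4 mm walls and floor. Origin: centre of its underside. Its lid is folded right back and slopes down to the sill on its +x side (out to x = 137 mm, no higher than the rim); the snap latch is on its -x face
- rack: aluminium clip rack, fixed, yaw only. Origin: middle of its lane, on the sill; the jug stands on the sill itself between two rails 8 mm wide and 8 mm high, centred on x = -50 and +50 mm, that run along y from -85 to +145 mm. Open at the -y end. A frame with clips, 138 mm high, stands at y = +141 mm. The stop crosses the lane (see rack_stop_zone)
- rack_stop_zone (a point): point of the rack at x = 0, y = +43 mm, z = 29 mm, axes as the rack's: the middle of the zone in which the stop may be. The stop is an upright bar across both rails, 12 mm thick, z = 9 to 49 mm of the rack, with firm thin rubber on its -y face, clamped: this face lies anywhere from 22 mm before to 23 mm beyond this point, not reported, so look or feel for it. It holds firm up to 60 N
- jar: bystander: amber glass jar, 68 mm across, 95 mm tall, loose; origin centre of its underside
- tin: bystander: plain aluminium can, 72 mm across, 90 mm tall, loose; origin centre of its underside
- brush: bystander: bamboo scrub brush, bristles down on the sill, 190 mm long along its x, 50 mm wide, 34 mm tall, loose
- tablet0_c (a point): centre of one of the four white pressed laundry tablets, domed discs 26 mm across and 15 mm thick, 20 g, at first lying in the jug
- tablet1_c (a point): centre of one of the four white pressed laundry tablets, domed discs 26 mm across and 15 mm thick, 20 g, at first lying in the jug
- tablet2_c (a point): centre of one of the four white pressed laundry tablets, domed discs 26 mm across and 15 mm thick, 20 g, at first lying in the jug
- tablet3_c (a point): centre of one of the four white pressed laundry tablets, domed discs 26 mm across and 15 mm thick, 20 g, at first lying in the jug
Mind the look-alikes: they are no part of the job. Leave any blue or pink look-alike of the jug alone.

How it is judged:
On the way, in this order (a step that is already met when the one before it is completed fails the run):
1. the jug is tipped well over (more than 69 degrees) above the pod box (angle between jug's own z axis and vertical above 1.2 rad and height (world z) of jug_mouth above 0.05 m and horizontal distance between jug_mouth and podbox below 0.15 m), for 0.05 s.
2. all four tablets are in the pod box (x of tablet0_c in the frame of podbox between -0.078 and 0.078 m and y of tablet0_c in the frame of podbox between -0.068 and 0.068 m and z of each of tablet0_c, tablet1_c, tablet2_c, tablet3_c in the frame of podbox below 0.06 m and x of tablet1_c in the frame of podbox between -0.078 and 0.078 m and y of tablet1_c in the frame of podbox between -0.068 and 0.068 m and x of tablet2_c in the frame of podbox between -0.078 and 0.078 m and y of tablet2_c in the frame of podbox between -0.068 and 0.068 m and x of tablet3_c in the frame of podbox between -0.078 and 0.078 m and y of tablet3_c in the frame of podbox between -0.068 and 0.068 m), for 0.2 s.
3. the jug, upright on the sill in the lane, is pushed against the stop with more than 1.5 N (x of jug in the frame of rack between -0.035 and 0.035 m and angle between jug's own z axis and vertical below 0.1 rad and height (world z) of jug below 0.008 m and contact force between jug and rack above 1.5 N and y of jug in the frame of rack above -0.03 m), for 0.1 s.
At the end, for the whole second after the job is handed in: all four tablets lie in the pod box; the jug stands upright (within 6 degrees) on the sill in the rack's lane, at rest, within about 5 mm of touching the stop (all of step 2 and x of jug in the frame of rack between -0.035 and 0.035 m and angle between jug's own z axis and vertical below 0.1 rad and height (world z) of jug below 0.008 m and horizontal distance between jug and stop_c0 below 0.053 m and linear speed of jug below 0.01 m/s).
It fails at once if the jug is rammed against the rack (more than 40 N) (contact force between jug and rack above 40 N).
It fails at once if the jar, the can or the brush is shifted by more than 40 mm (distance of any of jar, tin, brush from where it was at the start of the episode above 0.04 m).
It also fails if it takes over 72 s, if anything falls off the work surface, if the arm or the gripper's body presses on something with over 40 N, if the wrist force passes 120 N, or if a joint passes its speed limit or range.

ROBOT

A 6-joint arm with a two-finger parallel gripper is mounted at the origin on the work surface. World frame = base frame: x ahead of the robot, y to its left, z up, the work surface at z = 0. Lengths are in m, angles in rad, forces in N, time in s.
With the tool pointing down it reaches from about 0.3 to 0.775 m from the base axis. Payload 14.6 kg.
Tool frame: the origin (TCP) lies at the very end of the fingers, on their centre line; the grasp point (between the pads) lies 19 mm behind it; z points along the fingers, y is the line along which they close (so a half turn about z gives the same grasp; the last joint's range is limited). The gripper opens to 94 mm and grips with 3 to 60 N. Pads are 16 mm wide; open, the fingers measure 119 mm over their backs; the gripper's body (75 mm by 177 mm) begins 78 mm behind the grasp point.
Start: joints at [-1.373, 0.3, 1.521, -0, 1.321, -0.067], TCP at [0.144, -0.531, 0.205] pointing down, gripper open.
Joint ranges: [-3.03, 3.03], [-0.79, 2.21], [0.23, 2.52], [-1.04, 4.18], [0, 3.07], [-2.55, 2.55]. Speed limits (rad/s): [2.22, 2.22, 2.57, 3.14, 3.14, 3.14].

INTERFACE

Orientations are given as a unit quaternion [w, x, y, z].
In Python, from plant import ctrl, optics, workorder, models gives the robot as it stands.
- The arm moves only by the tool jog_arm, never from a script. Its argument "increments" is a list that holds one entry, the list of rows, each a list of 6 numbers: the shift along the tool's x, y, z as a fraction of full scale, then the turn, a rotation vector about the tool's x, y, z as a fraction of full scale. In form: [[[dx, dy, dz, rx, ry, rz], ...]]. A call has 1 to 5 rows; each row is the pose to reach, as a shift and turn from the pose commanded when the call began, along the tool's axes at that moment, turning the shorter way round; what a row does not reach only later rows make up. Full scale, the value 1, is 30 cm for a shift and pi rad for a turn. A row lasts 1/12 s, in which the tool goes at most 41.7 mm and 7.16 degrees, less where a joint would pass 70% of its speed; a pose out of reach is approached as far as the arm can. A call with a number of a shift or a turn outside -1 to 1 is refused whole. A call with a gripper value outside its range is refused whole. "gripper" is the closure, from 0 (fully open) to 1 (shut), set as the call begins (left out, the last holds). The fingers move at their own pace and stop on an object; "grip_force" is the grip in N (left out, the last holds). Time passes only in rows, so rows that repeat a pose let the fingers close. It gives the time, the measured TCP pose, the force, the opening and the grip force at its end, in the units of the state.
- ctrl.sense(): the state, without advancing time (a new reading comes with each control period).
- optics.grab_frame(name): name is "scene" or "top" or "wrist"; returns a dict with "color" (420x560x3 uint8, red, green, blue), "fovy" (degrees; the focal length in pixels is half the picture's height over the tangent of half this angle, whatever the lens; pixels are square), "cx", "cy" (the principal point, pixels), "rvec" (rotation vector, rad) and "tvec" (3), from world to camera coordinates, as OpenCV has them. Camera axes: x right, y down, z forward; pixel columns grow to the right and rows downward; lengths in m; the calibration is good to about 2 mm. The wrist camera is an equidistant fisheye: a pixel r from the principal point sees the ray r / f radians off the axis. A picture is of the moment at which its call begins. There is no depth.
- workorder.close_job(): hands the job in; it is judged then, once.
Trained networks look in the newest picture that a camera, given by its name, has taken for a name from the list of things; names that differ only in an ending like _2 or _b are one class to them, and where a whole thing is asked for, a point or a joint stands for the part that bears it (a point fixed in the world has none). Each returns a list of dicts, best first, with "score" (0 to 1); they miss things now and then, are a little off and sometimes report something else, mostly with a low value. They report only what shows in the picture. A call takes as long as a camera call. They do not tell look-alikes from the thing itself.
- models.recognise(target, camera): "extent" ([left, top, width, height] in pixels, round what is visible of it).
- models.cut_out(target, camera): "region" (420x560 bool, what is visible of it) and "extent" ([left, top, width, height] in pixels, round what is visible of it).
The state is a dict: "time": time; "joint_pos": joint angles; "joint_vel": joint speeds; "tau": joint torques, N m; "tool_pos": TCP position; "orientation": TCP orientation; "ft_force": force on the tool from outside, world axes, zero at the start; "moment": the same for the moment, N m; "gripper_width": finger opening in m; "finger_force": force on a finger pad.
Only numpy, scipy, OpenCV 4.12 (cv2) and the standard library are available. Lean on these libraries where they do the work, as an engineer would, in place of code of your own. Each camera call takes 0.05 s, during which the arm holds its last target. There are 200 camera calls.

## Working session

There is one attempt and no reset: what is moved stays moved. The work goes in short steps, Python scripts to look and compute and a tool call to move; the robot and the scene stay as the last step left them, time stands still between calls to the robot, and variables do not carry over. Pictures are saved under pics/ and viewed, at most 10 in all, crops included, and the job is handed in when it is done.

Besides the shell and the picture viewer there is one more tool, called after "Emit:" as name([rows], argument=value, ...), one row to a line, values as JSON. jog_arm: Moves the arm, as the interface text tells. Shift numbers are shares of 30 cm and turn numbers shares of pi rad, none past 1 either way. Its arguments: {"type":"object","properties":{"increments":{"type":"array"},"gripper":{"type":"number"},"grip_force":{"type":"number"}},"required":["increments"]}

```bash
mkdir -p pics; cat > h.py <<'E'
import numpy as np, cv2
from scipy.spatial.transform import Rotation as R
from plant import ctrl, optics, workorder, models
def cam(n):
    f=optics.grab_frame(n); f['name']=n; return f
def save(f,p,crop=None,s=1):
    im=f['color'][:,:,::-1]
    if crop: x,y,w,h=crop; im=im[y:y+h,x:x+w]
    cv2.imwrite('pics/'+p,cv2.resize(np.ascontiguousarray(im),None,fx=s,fy=s,interpolation=cv2.INTER_CUBIC))
def ray(f,u,v):
    F=210/np.tan(np.radians(f['fovy'])/2); M=R.from_rotvec(np.ravel(f['rvec'])).as_matrix(); t=np.ravel(f['tvec'])
    a=np.array([(u-f['cx'])/F,(v-f['cy'])/F])
    if f['name']=='wrist':
        r=np.hypot(*a); d=np.r_[a/r*np.sin(r),np.cos(r)]
    else: d=np.r_[a,1]; d/=np.linalg.norm(d)
    return -M.T@t, M.T@d
def onz(f,u,v,z):
    o,d=ray(f,u,v); return o+d*(z-o[2])/d[2]
def proj(f,p):
    F=210/np.tan(np.radians(f['fovy'])/2); M=R.from_rotvec(np.ravel(f['rvec'])).as_matrix(); c=M@np.asarray(p)+np.ravel(f['tvec'])
    if f['name']=='wrist':
        th=np.arctan2(np.hypot(c[0],c[1]),c[2]); k=th/np.hypot(c[0],c[1])
        return np.array([f['cx']+F*k*c[0],f['cy']+F*k*c[1]])
    return np.array([f['cx']+F*c[0]/c[2],f['cy']+F*c[1]/c[2]])
def tri(*rs):
    A=sum(np.eye(3)-np.outer(d,d) for o,d in rs); b=sum((np.eye(3)-np.outer(d,d))@o for o,d in rs)
    return np.linalg.solve(A,b)
E
python3 - <<'E'
from h import *
for n in ['scene','top']:
    f=cam(n); save(f,n+'0.png',s=1.4)
    o,d=ray(f,280,210); print(n,f['fovy'],o.round(3),d.round(3))
    for t in ['jug','jug_grip','podbox','rack','jar','tin','brush']:
        print(t,[(r['extent'],round(r['score'],2)) for r in models.recognise(t,n)][:4])
print({k:np.round(v,3) for k,v in ctrl.sense().items()})
E
```

```text
scene 52.70708524037691 [ 1.123 -0.473  1.064] [-0.442  0.375 -0.815]
jug [([178.6, 213.1, 42.4, 56.2], 0.93), ([150.1, 291.8, 55.6, 52.0], 0.69), ([101.2, 220.8, 56.9, 38.8], 0.61)]
jug_grip [([181.8, 212.4, 37.4, 57.1], 0.69), ([99.7, 215.8, 60.9, 43.9], 0.65), ([147.6, 293.8, 60.1, 51.2], 0.62)]
podbox [([229.3, 174.3, 79.8, 78.0], 0.63)]
rack [([303.1, 102.3, 77.5, 80.6], 0.88), ([346.3, 170.9, 50.3, 47.3], 0.63)]
jar [([271.1, 263.3, 24.1, 39.2], 0.88)]
tin [([320.7, 217.7, 31.7, 36.6], 0.93)]
brush [([348.6, 172.9, 47.5, 42.5], 0.68)]
top 47.69676001075136 [ 0.484 -0.024  1.116] [ 0.079 -0.035 -0.996]
jug [([333.9, 214.2, 61.5, 48.8], 0.97), ([411.9, 135.2, 50.7, 56.1], 0.88), ([403.8, 271.3, 55.6, 47.2], 0.57)]
jug_grip [([402.0, 267.2, 62.2, 50.6], 0.98), ([413.0, 137.1, 48.3, 54.8], 0.95), ([337.3, 213.5, 59.6, 43.8], 0.67), ([43.8, 198.5, 131.5, 69.2], 0.29)]
podbox [([225.2, 169.4, 82.2, 98.5], 0.59)]
rack [([41.9, 201.6, 133.7, 67.3], 0.72), ([334.6, 214.6, 63.3, 43.7], 0.6)]
jar [([298.7, 112.1, 32.5, 38.9], 0.9), ([345.1, 225.2, 9.7, 13.7], 0.2)]
tin [([212.2, 116.8, 32.1, 37.8], 0.71)]
brush [([132.8, 116.1, 22.3, 78.4], 0.91)]
{'time': np.float64(0.8), 'joint_pos': array([-1.373,  0.3  ,  1.521, -0.   ,  1.321, -0.067]), 'joint_vel': array([ 0.001, -0.002,  0.001, -0.001,  0.001, -0.   ]), 'tau': array([ 0.0000e+00, -5.3164e+01, -3.5290e+01,  7.1000e-02,  2.1000e-02,
       -0.0000e+00]), 'tool_pos': array([ 0.144, -0.531,  0.205]), 'orientation': array([ 0.   ,  0.991,  0.132, -0.   ]), 'ft_force': array([0.543, 0.745, 0.257]), 'moment': array([-0.009, -0.005, -0.012]), 'finger_force': np.float64(0.0), 'gripper_width': np.float64(0.094)}
```

View pics/scene0.png

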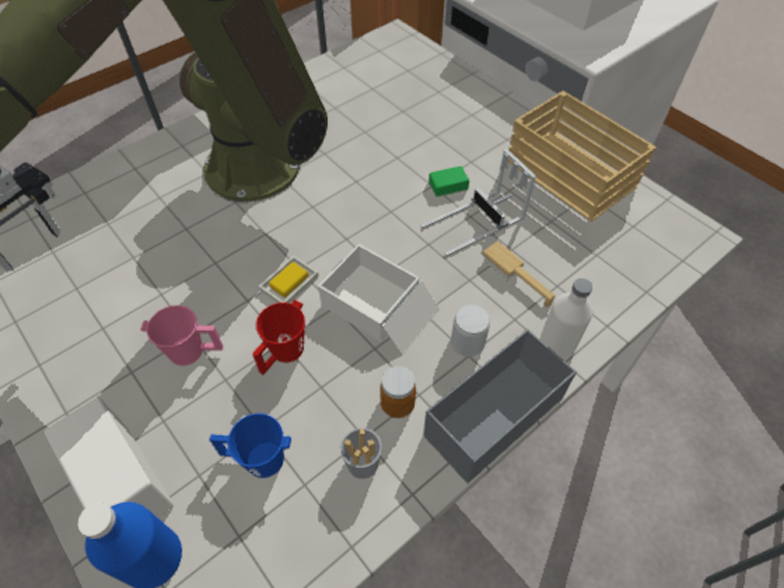

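View pics/top0.png

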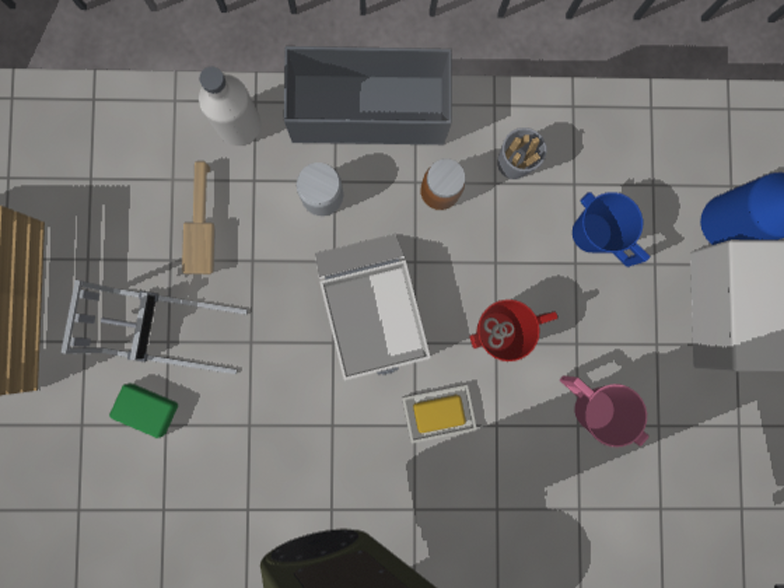

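Red jug with the four tablets is at (508,330) in the enlarged top view; the blue one is at (610,225) and the pink one at (612,415), both look-alikes and empty. The red one fits: its colour is right and tablets show in it. Its handle is at (547,318), with a small spout at (475,340). The rack lies at left with its lane open to the right and the black stop at (147,325). The pod box is at (375,320), its lid towards +x.

```bash
python3 - <<'E'
from h import *
f=cam('top'); g=cam('scene')
a=cv2.resize(f['color'][200:275,325:405],None,fx=5,fy=5,interpolation=cv2.INTER_CUBIC)
b=cv2.resize(f['color'][190:280,35:185],None,fx=5,fy=5,interpolation=cv2.INTER_CUBIC)
W=np.zeros((600,800,3),np.uint8)
a=cv2.resize(f['color'][200:275,325:405],(240,225)); d=cv2.resize(g['color'][205:275,170:240],(240,240)); e=cv2.resize(f['color'][165:275,220:315],(285,330))
b=cv2.resize(f['color'][190:280,35:185],(450,270),interpolation=cv2.INTER_CUBIC)
W[:225,:240]=a; W[:240,245:485]=d; W[:330,500:785]=e; W[330:600,:450]=b
c=cv2.resize(g['color'][105:190,295:390],(300,268),interpolation=cv2.INTER_CUBIC); W[332:600,455:755]=c
cv2.imwrite('pics/c1.png',W[:,:,::-1])
# jug fit
masks=[]
for q in (f,g):
    h=cv2.cvtColor(q['color'],cv2.COLOR_RGB2HSV).astype(int)
    m=(((h[...,0]<6)|(h[...,0]>174))&(h[...,1]>170)&(h[...,2]>50)).astype(np.uint8)
    n,l,s,_=cv2.connectedComponentsWithStats(m); k=1+np.argmax(s[1:,4]); m=(l==k).astype(np.uint8)
    cs,_=cv2.findContours(m,0,2); mm=np.zeros_like(m); cv2.drawContours(mm,cs,-1,1,-1); masks.append(cv2.resize(mm,None,fx=4,fy=4,interpolation=0)); print(s[k])
th=np.linspace(0,2*np.pi,48,endpoint=False)
def sil(q,p,legs=True):
    x,y,z,w=p; Rz=R.from_euler('z',w).as_matrix(); T=lambda P:(Rz@np.asarray(P).T).T+[x,y,z]
    m=np.zeros((1680,2240),np.uint8)
    parts=[np.r_[np.c_[.034*np.cos(th),.034*np.sin(th),0*th],np.c_[.048*np.cos(th),.048*np.sin(th),0*th+.1]]]
    bx=lambda y0,y1,z0,z1:[[i,j,k] for i in(-.006,.006) for j in(y0,y1) for k in (z0,z1)]
    parts+=[bx(-.081,-.067,.022,.088),bx(-.07,-.04,.076,.088),bx(-.07,-.035,.022,.034)]
    for P in parts:
        uv=np.array([proj(q,r) for r in T(P)])*4+1.5
        cv2.fillConvexPoly(m,cv2.convexHull(uv.round().astype(np.int32)),1)
    return m
def cost(p): 
    c=0
    for q,M in zip((f,g),masks):
        m=sil(q,p); c+=1-(m&M).sum()/((m|M).sum())
    return c
from scipy.optimize import minimize
p0=np.r_[onz(f,363,236,.1)[:2],0.,0.2]; print(p0)
best=min((minimize(lambda v:cost(v*[.01,.01,.01,.1]),np.r_[p0[:3],w]/[.01,.01,.01,.1],method='Nelder-Mead',options=dict(initial_simplex=np.r_[p0[:3],w]/[.01,.01,.01,.1]+np.r_[np.zeros((1,4)),np.eye(4)*[1,1,1,2]])) for w in (-.3,0.2)),key=lambda r:r.fun)
print(best.fun,best.x*[.01,.01,.01,.1])
for n,u,v in [('box1',318,298),('box2',401,262),('box3',428,355),('box4',345,378)]: print(n,onz(f,u/1.4,v/1.4,.07).round(4))
for n,q in(('jar',f),('tin',f)): 
    e=models.recognise(n,'top')[0]['extent']; print(n,onz(f,e[0]+e[2]/2,e[1]+e[3]/2,.05).round(3))
E
```

```text
[ 336  215   62   43 1056]
[ 181  214   36   53 1182]
[ 0.50939315 -0.23834918  0.          0.2       ]
0.5204724761592505 [ 5.10239969e-01 -2.37607697e-01 -4.50408346e-04  3.09481429e-01]
box1 [0.5597 0.0558 0.07  ]
box2 [ 0.6177 -0.0748  0.07  ]
box3 [ 0.4709 -0.1176  0.07  ]
box4 [0.4346 0.0123 0.07  ]
jar [ 0.749 -0.142  0.05 ]
tin [0.735 0.057 0.05 ]
```

View pics/c1.png

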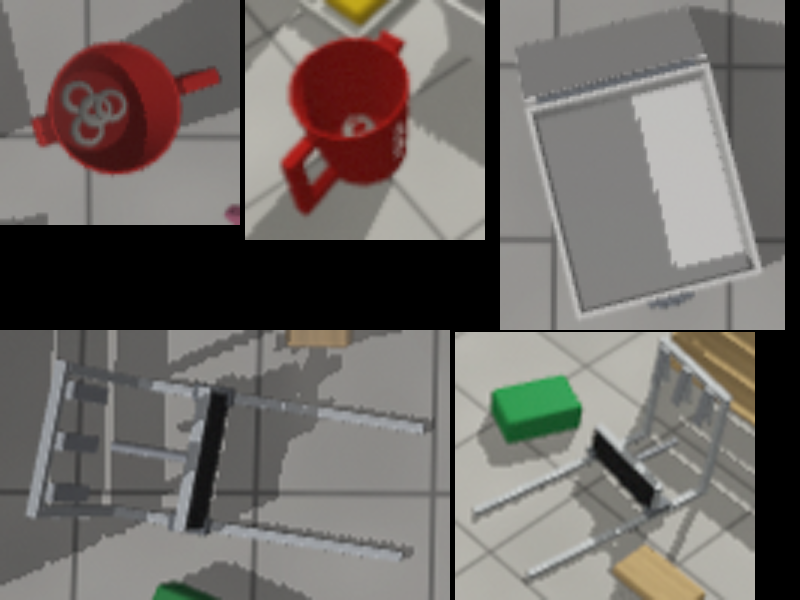

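The crop confirms the red jug, holding four tablets, with its handle pointing to world -y/+x. The rack's stop face (black) is near crop pixel (208–231, 393–530), and its rails end at (432,427) and (408,554).

```bash
python3 - <<'E'
from h import *
f=cam('top'); g=cam('scene')
c=[onz(f,(u-500)/3+220,v/3+165,.07)[:2] for u,v in [(527,103),(708,68),(760,270),(582,317)]]
c=np.array(c); print('box',c.round(4),'ctr',c.mean(0).round(4),'sides',[np.linalg.norm(c[i]-c[i-1]).round(3) for i in range(4)])
ax=(c[0]+c[1]-c[2]-c[3]); print('box yaw',np.arctan2(ax[1],ax[0]))
B=lambda u,v,z:onz(f,u/3+35,(v-330)/3+190,z)[:2]
e1,e2=B(432,427,.004),B(408,554,.004); print('rail ends',e1,e2,np.linalg.norm(e1-e2))
xr=e1-e2; w=np.arctan2(xr[1],xr[0]); 
r1=B(250,402,.008);r2=B(235,533,.008)
d1=r1-e1;d2=r2-e2; print('yaw x-dir',w,'rails',[np.arctan2(d[1],d[0])-np.pi/2 for d in(d1,d2)])
w=np.mean([np.arctan2(d[1],d[0])-np.pi/2 for d in(d1,d2)])
yh=np.array([-np.sin(w),np.cos(w)]); xh=np.array([np.cos(w),np.sin(w)]); O=(e1+e2)/2+.085*yh; print('rack O',O,w)
for n,u,v,z in [('face bot',231,393,.009),('face bot',208,530,.009),('face top',210,393,.049),('face top',187,530,.049),('frame',60,362,.138),('frame',32,515,.138)]:
    p=B(u,v,z)-O; print(n,p@xh,p@yh)
# scene checks
S=lambda u,v,z:onz(g,(u-455)/300*95+295,(v-332)/268*85+105,z)[:2]
for n,u,v,z in [('rail+end?',525,577,.004),('rail-end',474,513,.004),('face top',595,432,.049),('face top',660,495,.049)]:
    p=S(u,v,z)-O; print(n,p@xh,p@yh)
E
```

```text
box [[ 0.5896  0.052 ]
 [ 0.6165 -0.0812]
 [ 0.4678 -0.1197]
 [ 0.4332  0.0103]] ctr [ 0.5268 -0.0347] sides [np.float64(0.162), np.float64(0.136), np.float64(0.154), np.float64(0.135)]
box yaw 0.2570329627119293
rail ends [0.54158667 0.17253669] [0.44331664 0.18915453] 0.09966518993811446
yaw x-dir -0.16751907904793883 rails [np.float64(-0.13081687588080904), np.float64(-0.1193714063729494)]
rack O [0.50305695 0.26518142] -0.12509414112687922
face bot 0.05554845367887553 0.06877865461698653
face bot -0.050849712400557974 0.0700011403702561
face top 0.0521378443017203 0.07119760880607738
face top -0.050360668940206785 0.07226590201021081
frame 0.05690642956166119 0.14469101518153696
frame -0.04804334520047995 0.14648820300639087
rail+end? 0.0512033440255794 -0.0844850799419069
rail-end -0.04862268930162604 -0.07840002915986488
face top -0.04090575368613422 0.06979948029224077
face top 0.06676781531570705 0.0699721676170277
```

Emit:
jog_arm([
  [[0,0,-0.3,0.1,0,0],[0,0,-0.3,0.1,0,0],[0,0,-0.3,0.1,0,0],[0,0,-0.3,0.1,0,0],[0,0,-0.3,0.1,0,0]],
])

```text
time: 1.52
tool_pos: [0.1441, -0.5317, 0.2948]
orientation: [-0.155, 0.979, 0.13, -0.021]
ft_force: [-0.2, -0.2, -0.3]
gripper_width: 0.0942
finger_force: 0.0
```

```bash
cat > st.py <<'E'
from h import *
s=ctrl.sense(); q=s['orientation']; M=R.from_quat([q[1],q[2],q[3],q[0]]).as_matrix()
print(s['time'],s['joint_pos'].tolist() if hasattr(s['joint_pos'],'tolist') else s['joint_pos'],list(s['tool_pos']),list(q)); print(M.round(3)); print(np.round(s['ft_force'],1))
E
python3 st.py
```

```text
1.5167 [-1.3637915854891471, 0.4555059939567018, 1.1352550847013794, -0.01859737382123678, 1.8633695726193367, -0.060390159332897216] [np.float64(0.14414266440243276), np.float64(-0.53172067220662), np.float64(0.29484284228629276)] [np.float64(-0.15453432763846464), np.float64(0.979125472019828), np.float64(0.13041729340205235), np.float64(-0.02058594678317279)]
[[ 0.965  0.249 -0.081]
 [ 0.262 -0.918  0.297]
 [-0.    -0.308 -0.951]]
[-0.2 -0.2 -0.3]
```

Emit:
jog_arm([
  [[0,0,0,-0.05,0.04,0],[0.05,0,-0.1,-0.1,0.08,0],[0.1,0,-0.1,-0.1,0.12,0],[0.2,0,-0.1,-0.1,0.2,0],[0.2,0,-0.1,-0.1,0.2,0]],
])

```text
time: 1.93
tool_pos: [0.2074, -0.5227, 0.3249]
orientation: [-0.036, 0.964, 0.088, 0.25]
ft_force: [0.3, -0.2, -0.3]
gripper_width: 0.0942
finger_force: 0.0
```

```bash
python3 st.py
```

```text
1.9333 [-1.4949682008965697, 0.2721051671803483, 1.3613544747136592, 0.5037659206661086, 1.5940185084675376, -0.11716138580582806] [np.float64(0.20740464259855737), np.float64(-0.522748223873205), np.float64(0.32485755248839415)] [np.float64(-0.03641669118652756), np.float64(0.9635244828066944), np.float64(0.0883271422206059), np.float64(0.2499854227395228)]
[[ 0.859  0.188  0.475]
 [ 0.152 -0.982  0.114]
 [ 0.488 -0.026 -0.872]]
[ 0.3 -0.2 -0.3]
```

Emit:
jog_arm([
  [[0.1,0,0.0,0,0,0],[0.2,0,0,0,0,0],[0.3,0,0,0,0,0],[0.3,0,-0.1,0,0,0],[0.3,0,-0.2,0,0,0]],
])

```text
time: 2.35
tool_pos: [0.255, -0.5164, 0.4195]
orientation: [-0.039, 0.964, 0.089, 0.247]
ft_force: [-0.5, -0.5, 0.3]
gripper_width: 0.094
finger_force: 0.0
```

```bash
python3 st.py
```

```text
2.35 [-1.4066147985648518, 0.27110130508547076, 1.1497947388957337, 0.5116312754249812, 1.742774667221434, 0.06382313935148316] [np.float64(0.25497730021755033), np.float64(-0.5163829844846357), np.float64(0.41948730212698976)] [np.float64(-0.039022366634874635), np.float64(0.9641468166167014), np.float64(0.08901950126188338), np.float64(0.24692853076382137)]
[[ 0.862  0.191  0.469]
 [ 0.152 -0.981  0.119]
 [ 0.483 -0.031 -0.875]]
[-0.5 -0.5  0.3]
```

```bash
cat > kin.py <<'E'
from h import *
from scipy.optimize import least_squares
D=[([-1.373,0.3,1.521,0,1.321,-.067],[.144,-.531,.205],[0,.991,.132,0]),
([-1.36379,0.45551,1.13526,-0.018597,1.86337,-0.06039],[.14414,-.53172,.29484],[-.15453,.97913,.13042,-.02059]),
([-1.49497,.27211,1.36135,.50377,1.59402,-.11716],[.2074,-.52275,.32486],[-.03642,.96352,.08833,.24999]),
([-1.40661,.2711,1.14979,.51163,1.74277,.06382],[.25498,-.51638,.41949],[-.03902,.96415,.08902,.24693])]
rz=lambda a:R.from_euler('z',a).as_matrix(); ry=lambda a:R.from_euler('y',a).as_matrix()
S4=1;S6=1
def ori(q): return rz(q[0])@ry(q[1]+q[2])@rz(S4*q[3])@ry(q[4])@rz(S6*q[5])
def rows(q):
    A=rz(q[0]);B=A@ry(q[1]);C=B@ry(q[2]);Rr=ori(q);z=np.array([0,0,1]);x=np.array([1,0,0])
    return np.c_[A@x,A@z,B@z,C@x,C@z,Rr@z]
qm=lambda w:R.from_quat([w[1],w[2],w[3],w[0]]).as_matrix()
best=None
for s4 in(1,-1):
  for s6 in (1,-1):
    S4,S6=s4,s6
    offs=[ori(q).T@qm(o) for q,p,o in D]
    e=sum(np.abs(o-offs[0]).sum() for o in offs)
    if best is None or e<best[0]: best=(e,s4,s6,offs[0])
_,S4,S6,OFF=best
OFF=rz(np.arctan2(OFF[1,0],OFF[0,0]))
P=np.linalg.lstsq(np.vstack([rows(q) for q,p,o in D]),np.hstack([p for q,p,o in D]),rcond=None)[0]
def fk(q): return rows(q)@P, ori(q)@OFF
LO=np.array([-3.03,-.79,.23,-1.04,0,-2.55]);HI=np.array([3.03,2.21,2.52,4.18,3.07,2.55])
def ik(p,M,q0):
    def r(q):
        a,b=fk(q); return np.r_[(a-p)*10,R.from_matrix(b@M.T).as_rotvec()]
    s=least_squares(r,np.clip(q0,LO+.01,HI-.01),bounds=(LO,HI)); return s.x,np.linalg.norm(s.fun)
def wristc(q): return fk(q)[0]-P[5]*fk(q)[1][:,2]
JUG=np.array([.510,-.238,0]);JY=.309
def pose(t,flip,yaw=JY):
    """tool rot for approach t below horizontal, along jug +y, y=flip*jx"""
    jx=np.array([np.cos(yaw),np.sin(yaw),0]);jy=np.array([-np.sin(yaw),np.cos(yaw),0])
    z=np.cos(t)*jy-np.sin(t)*np.array([0,0,1]); y=flip*jx; return np.c_[np.cross(y,z),y,z]
E
python3 - <<'E'
from kin import *
print(best[:3],OFF.round(3),P.round(4),[ (fk(q)[0]-p).round(4) for q,p,o in D])
grip=JUG+[.074*np.sin(JY),-.074*np.cos(JY),.06]
for t in (0,20,35,50):
  for fl in(1,-1):
    M=pose(np.radians(t),fl); p=grip+.019*M[:,2]
    c=[ik(p,M,q0) for q0 in ([-1,.8,1.5,a,1.8,b] for a in(.5,1.5,2.5) for b in(-1.5,0,1.5))]
    q,e=min(c,key=lambda v:v[1]); print(t,fl,q.round(2),round(e,4),'wrist',wristc(q).round(3))
    if e<.01:
      # after tipping: mouth over box
      for ax,nm in (('x',-1),('y',1),('y',-1)):
        out=[];qq=q
        for a in (30,60,90,115):
          jx=R.from_euler('z',JY).as_matrix()
          T=jx@R.from_euler(ax,nm*np.radians(a)).as_matrix()
          Mn=T@jx.T@M
          mouth=np.array([.527,-.06,.14]); g=mouth-T@[0,0,.1]+T@[0,-.074,.06] if a>80 else np.array([.51,-.25,.25])
          qq,e=ik(g+.019*Mn[:,2],Mn,qq); out.append((a,qq.round(2).tolist(),round(e,3)))
        print('   ',ax,nm,[o[2] for o in out],out[-1][1])
E
```

```text
(np.float64(0.002836654241412038), 1, 1) [[ 0. -1.  0.]
 [ 1.  0.  0.]
 [ 0.  0.  1.]] [-0.003   0.2148  0.5143  0.0551  0.4299  0.3416] [array([-0.0356, -0.01  , -0.0003]), array([-0.0377, -0.0048, -0.0068]), array([-0.0025,  0.0026,  0.0054]), array([-0.0018, -0.0033,  0.0017])]
0 1 [-0.77  1.45  0.53  0.94  2.52 -0.74] 0.0 wrist [ 0.631 -0.616  0.06 ]
    x -1 [np.float64(0.0), np.float64(0.0), np.float64(0.0), np.float64(0.0)] [0.13, 0.22, 1.71, -0.47, 1.18, -0.0]
    y 1 [np.float64(0.0), np.float64(0.0), np.float64(0.0), np.float64(0.0)] [-0.63, 1.08, 1.14, 0.88, 2.27, 1.1]
    y -1 [np.float64(0.0), np.float64(0.0), np.float64(0.0), np.float64(0.192)] [-0.54, 1.19, 0.91, 1.06, 2.34, -2.55]
0 -1 [-0.77  1.45  0.53  0.94  2.52  2.41] 0.0 wrist [ 0.631 -0.616  0.06 ]
    x -1 [np.float64(0.0), np.float64(0.0), np.float64(0.075), np.float64(0.374)] [-0.08, 0.16, 1.72, -0.12, 1.08, 2.55]
    y 1 [np.float64(0.377), np.float64(0.793), np.float64(1.109), np.float64(1.17)] [-0.24, 1.46, 0.66, -0.61, 3.07, 2.55]
    y -1 [np.float64(0.0), np.float64(0.0), np.float64(0.0), np.float64(0.
[... 1927 characters left out ...]
7, 1.75, -1.04, 1.51, 0.64]
    y 1 [np.float64(0.0), np.float64(0.0), np.float64(0.0), np.float64(0.0)] [-0.33, 1.36, 0.77, 0.44, 2.9, 0.68]
    y -1 [np.float64(0.0), np.float64(0.0), np.float64(0.05), np.float64(0.369)] [-0.72, 1.03, 1.54, 1.43, 1.94, -2.55]
50 -1 [-0.7   0.92  1.05  0.35  1.78  2.09] 0.0 wrist [ 0.596 -0.506  0.307]
    x -1 [np.float64(0.0), np.float64(0.062), np.float64(0.623), np.float64(0.962)] [0.04, 0.01, 1.96, -0.53, 0.74, 2.55]
    y 1 [np.float64(0.007), np.float64(0.164), np.float64(0.432), np.float64(0.384)] [-0.21, 1.42, 0.76, -0.71, 3.01, 2.55]
    y -1 [np.float64(0.0), np.float64(0.0), np.float64(0.0), np.float64(0.0)] [-0.73, 1.06, 1.64, 1.53, 1.96, 0.18]
```

```bash
python3 - <<'E'
s=open('kin.py').read()
s=s.replace("return np.c_[A@x,A@z,B@z,C@x,C@z,Rr@z]","y=np.array([0,1,0]);E=C@rz(S4*q[3]);F=E@ry(q[4])\n    return np.c_[A@x,A@z,B@z,C@x,C@z,Rr@z,A@y,E@y,F@x][:,SEL]")
s=s.replace("def rows","SEL=[0,1,2,3,4,5,6,7,8]\ndef rows")
open('kin.py','w').write(s)
E
python3 - <<'E'
import kin; from kin import *
for sel in ([0,1,2,3,4,5,6],[0,1,2,3,4,5,7],[0,1,2,3,4,5,8],[0,1,2,3,4,5,6,7],[0,1,2,3,4,5,6,7,8]):
    kin.SEL=sel
    A=np.vstack([rows(q) for q,p,o in D]); b=np.hstack([p for q,p,o in D]); x,_,_,sv=np.linalg.lstsq(A,b,rcond=None)
    print(sel,x.round(4),np.abs(A@x-b).max().round(4),sv.min())
E
```

```text
[0, 1, 2, 3, 4, 5, 6] [-0.0007  0.2209  0.4235  0.0401  0.4485  0.2705  0.0367] 0.0002 0.10248603808038785
[0, 1, 2, 3, 4, 5, 7] [0.0464 0.246  0.4033 0.0498 0.4089 0.2777 0.0358] 0.0095 0.10092388697980904
[0, 1, 2, 3, 4, 5, 8] [0.0264 0.2031 0.5297 0.0569 0.426  0.346  0.0303] 0.0372 0.10089481109646281
[0, 1, 2, 3, 4, 5, 6, 7] [-5.000e-04  2.210e-01  4.234e-01  4.010e-02  4.483e-01  2.705e-01
  3.650e-02  2.000e-04] 0.0001 0.0949082968523834
[0, 1, 2, 3, 4, 5, 6, 7, 8] [0.0006 0.2209 0.4236 0.0403 0.4479 0.2706 0.0363 0.0005 0.0008] 0.0002 0.08332606047593571
```

```bash
sed -i 's/^SEL=.*/SEL=[0,1,2,3,4,5,6]/; s/P\[5\]\*fk/P[5]*fk/' kin.py; cat >> kin.py <<'E'
QS=([-.8,.8,1.2,a,1.8,b] for a in (0,.8,1.6) for b in (-1.5,0,1.5))
QS=list(QS)
def solve(p,M,q0=None):
    return ik(p,M,q0) if q0 is not None else min((ik(p,M,q) for q in QS),key=lambda v:v[1])
E
python3 - <<'E'
from kin import *
f=cam('top')
for n,u,v in(('pink',612,415),('blue',610,225)):
    print(n,onz(f,u/1.4,v/1.4,.08).round(3), 'protr', onz(f,(572 if n=='pink' else 632)/1.4,(385 if n=='pink' else 257)/1.4,.07).round(3))
RK=np.array([.503,.265,0]);RY=-.14
ry_=np.array([-np.sin(RY),np.cos(RY),0])
for t in (25,35,45):
  for gz in (.06,.07):
    M=pose(np.radians(t),1); g=JUG+[.074*np.sin(JY),-.074*np.cos(JY),gz]
    qa,e=solve(g+.019*M[:,2],M)
    print(t,gz,'grasp',qa.round(2),round(e,3),wristc(qa).round(3))
    Mr=pose(np.radians(t),1,RY); gr=RK+ry_*(.025-.074)+[0,0,gz]; qr,er=solve(gr+.019*Mr[:,2],Mr,None); print('  rack',qr.round(2),round(er,3),wristc(qr).round(3))
    for py in (.3,.7,1.1):
      Y=rz(py)
      for tip in (105,118):
        T=Y@R.from_euler('x',-np.radians(tip)).as_matrix(); Mn=T@rz(JY).T@M
        mouth=np.array([.527,-.05,.12])-.02*Y[:,1]; gg=mouth-T@[0,0,.1]+T@[0,-.074,gz]
        q,e=solve(gg+.019*Mn[:,2],Mn); print('    ',py,tip,q.round(2),round(e,3))
E
```

```text
pink [ 0.379 -0.404  0.08 ] protr [ 0.425 -0.345  0.07 ]
blue [ 0.678 -0.407  0.08 ] protr [ 0.629 -0.445  0.07 ]
25 0.06 grasp [-0.76  1.21  0.73  0.56  2.19 -0.99] 0.0 [ 0.602 -0.526  0.166]
  rack [-0.1   0.63  1.93  1.35  1.19 -0.94] 0.0 [ 0.464 -0.009  0.166]
     0.3 105 [ 0.06  0.26  1.77 -0.79  1.07  0.14] 0.0
     0.3 118 [ 0.18  0.31  1.81 -1.04  1.16  0.4 ] 0.003
     0.7 105 [ 0.01  0.17  1.89 -0.79  0.77 -0.19] 0.0
     0.7 118 [ 0.1   0.15  1.96 -1.04  0.8   0.08] 0.089
     1.1 105 [-0.07  0.1   1.97 -0.56  0.48 -0.75] 0.0
     1.1 118 [-0.04  0.04  2.1  -1.04  0.36 -0.27] 0.067
25 0.07 grasp [-0.76  1.2   0.74  0.57  2.2  -0.98] 0.0 [ 0.602 -0.526  0.176]
  rack [-0.1   0.61  1.93  1.34  1.19 -0.91] 0.0 [ 0.464 -0.009  0.176]
     0.3 105 [ 0.08  0.26  1.77 -0.79  1.08  0.16] 0.0
     0.3 118 [ 0.2   0.31  1.82 -1.04  1.17  0.42] 0.001
     0.7 105 [ 0.03  0.16  1.9  -0.8   0.78 -0.16] 0.0
     0.7 118 [ 0.11  0.15  1.97 -1.04  0.81  0.1 ] 0.094
     1.1 105 [-0.07  0.08  1.99 -0.58  0.48 -0.73] 0.0
     1.1 118 [-0.03  0.03  2.12 -1.04  0.36 -0.26] 0.076
35 0.06 gras
[... 1201 characters left out ...]
0.43] 0.314
     0.7 105 [ 0.06  0.18  1.92 -1.04  0.79  0.05] 0.21
     0.7 118 [0.14 0.27 2.22 4.18 0.98 1.06] 0.217
     1.1 105 [-0.04  0.11  2.18  4.18  0.39  0.77] 0.062
     1.1 118 [0.04 0.15 2.26 3.97 0.69 1.03] 0.0
45 0.07 grasp [-0.73  0.99  0.96  0.38  1.88 -1.06] 0.0 [ 0.587 -0.478  0.248]
  rack [ 0.01  0.47  1.91  1.04  0.95 -0.57] 0.0 [0.471 0.04  0.248]
     0.3 105 [ 0.17  0.34  1.78 -1.04  1.2   0.39] 0.121
     0.3 118 [ 0.22  0.41  1.72 -1.04  1.35  0.45] 0.309
     0.7 105 [ 0.08  0.18  1.93 -1.04  0.8   0.07] 0.213
     0.7 118 [0.15 0.28 2.23 4.18 0.99 1.07] 0.223
     1.1 105 [-0.03  0.1   2.2   4.18  0.41  0.78] 0.062
     1.1 118 [0.05 0.15 2.28 3.97 0.71 1.04] 0.0
```

```bash
cat > search.py <<'E'
from kin import *
RK=np.array([.503,.265,0]);RY=-.14
ry_=np.array([-np.sin(RY),np.cos(RY),0])
gz=.075;res=[]
mar=lambda q:np.min(np.minimum(q-LO,HI-q))
for t in (40,50,65,85):
  for fl in (1,-1):
    M=pose(np.radians(t),fl); g=JUG+[.074*np.sin(JY),-.074*np.cos(JY),gz]
    qa,e=solve(g+.019*M[:,2],M)
    Mr=pose(np.radians(t),fl,RY); gr=RK+ry_*(.025-.074)+[0,0,gz]; qr,er=solve(gr+.019*Mr[:,2],Mr,qa)
    if e>.005 or er>.005: continue
    for al in np.radians([90,45,135,0,180,-30,210]):
      for py in (-.9,-.3,.3,.9):
        q=qa;m=9;bad=0
        for tip in (0,40,80,118):
          T=rz(JY+(py-JY)*min(1,tip/80))@R.from_rotvec(np.radians(tip)*np.array([-np.sin(al),np.cos(al),0])).as_matrix(); Mn=T@rz(JY).T@M
          u=rz(py)@[np.cos(al),np.sin(al),0]
          mouth=np.array([.527,-.035,.13])+.0*u; gg=mouth-T@[0,0,.1]+T@[0,-.074,gz]
          if tip<60: gg=gg+[0,0,.08]
          q,e=ik(gg+.019*Mn[:,2],Mn,q); m=min(m,mar(q)); bad=max(bad,e)
        if bad<.005: res.append((m,t,fl,round(np.degrees(al)),py,qa.round(2).tolist(),qr.round(2).tolist(),q.round(2).tolist(),Mn[:,2].round(2).tolist()))
res.sort(key=lambda r:-r[0])
for r in res[:14]: print(*r)
E
python3 search.py
```

```text
0.8158437320495007 50 1 0 -0.9 [-0.72, 0.94, 1.01, 0.35, 1.8, -1.06] [0.04, 0.43, 1.89, 0.92, 0.91, -0.45] [-0.67, 0.96, 1.68, 1.23, 2.17, 0.83] [0.08, 0.93, 0.36]
0.7926667397086278 85 1 -30 -0.9 [-0.61, 0.63, 1.41, 0.06, 1.17, -0.94] [0.31, 0.43, 1.72, 0.1, 0.95, 0.39] [-0.51, 1.11, 1.63, 1.27, 2.28, -0.03] [-0.05, 0.86, 0.51]
0.75174612971484 40 1 -30 -0.3 [-0.74, 1.04, 0.9, 0.43, 1.97, -1.04] [-0.02, 0.48, 1.92, 1.12, 1.01, -0.66] [-0.61, 1.15, 1.74, 1.47, 2.32, 0.43] [0.22, 0.74, 0.64]
0.7252367775170896 65 1 0 -0.9 [-0.68, 0.79, 1.19, 0.23, 1.53, -1.04] [0.15, 0.4, 1.83, 0.56, 0.86, -0.07] [-0.59, 1.04, 1.53, 1.13, 2.34, 0.79] [-0.17, 0.89, 0.43]
0.7099226181057743 40 1 0 -0.9 [-0.74, 1.04, 0.9, 0.43, 1.97, -1.04] [-0.02, 0.48, 1.92, 1.12, 1.01, -0.66] [-0.72, 0.89, 1.79, 1.29, 2.04, 0.85] [0.25, 0.92, 0.3]
0.7043131090013166 65 1 -30 -0.9 [-0.68, 0.79, 1.19, 0.23, 1.53, -1.04] [0.15, 0.4, 1.83, 0.56, 0.86, -0.07] [-0.54, 1.13, 1.8, 1.53, 2.26, 0.01] [0.26, 0.75, 0.61]
0.6801988906746015 50 1 -30 -0.3 [-0.72, 0.94, 1.01, 0.35, 1.8, -1.06] [0.04, 0.43, 1.89, 0.92, 0.91, -0.45] [
[... 511 characters left out ...]
1.66, 2.47, -1.86] [-0.26, 0.75, 0.61]
0.5894565469568014 40 1 45 -0.9 [-0.74, 1.04, 0.9, 0.43, 1.97, -1.04] [-0.02, 0.48, 1.92, 1.12, 1.01, -0.66] [-0.38, 1.01, 0.97, 0.52, 2.48, 1.37] [-0.75, 0.63, -0.18]
0.5800043395084831 50 1 -30 -0.9 [-0.72, 0.94, 1.01, 0.35, 1.8, -1.06] [0.04, 0.43, 1.89, 0.92, 0.91, -0.45] [-0.53, 1.14, 1.94, 1.76, 2.26, 0.03] [0.47, 0.6, 0.64]
0.5792020302288625 65 1 -30 -0.3 [-0.68, 0.79, 1.19, 0.23, 1.53, -1.04] [0.15, 0.4, 1.83, 0.56, 0.86, -0.07] [-0.51, 1.2, 1.48, 1.2, 2.49, 0.3] [-0.21, 0.76, 0.61]
0.5380915870892755 50 1 0 -0.3 [-0.72, 0.94, 1.01, 0.35, 1.8, -1.06] [0.04, 0.43, 1.89, 0.92, 0.91, -0.45] [-0.52, 1.14, 1.22, 0.98, 2.53, 1.01] [-0.46, 0.81, 0.36]
```

```bash
sed -i 's/for t in (40,50,65,85)/for t in (40,46)/; s/for fl in (1,-1)/for fl in (1,)/; s/np.radians(\[90,.*\])/np.radians([40,55,70,80,90])/; s/for py in (.*)/for py in (-1.2,-.9,-.6,-.3,0,.4,.8)/; s/80,118)/80,115)/; s/py,qa.*qr.round(2).tolist(),/py,/; s/Mn\[:,2\].round(2).tolist()/Mn[:,2].round(2).tolist(),wristc(q).round(2)/; s/:14/:25/; s/bad<.005/bad<.005 and Mn[2,2]<-.05/' search.py; python3 search.py
```

```text
0.8705591330977627 40 1 40 -1.2 [-0.53, 0.85, 1.29, 0.77, 2.2, 1.43] [-0.41, 0.89, -0.17] [ 0.6  -0.31  0.23]
0.7820231761400254 46 1 40 -1.2 [-0.51, 0.9, 1.24, 0.77, 2.29, 1.43] [-0.48, 0.87, -0.1] [ 0.62 -0.3   0.21]
0.6936055685381808 40 1 55 -1.2 [-0.37, 0.92, 1.03, 0.48, 2.38, 1.46] [-0.72, 0.63, -0.3] [ 0.7  -0.23  0.27]
0.6766040696025755 40 1 40 -0.9 [-0.43, 0.96, 1.07, 0.61, 2.39, 1.33] [-0.66, 0.73, -0.17] [ 0.68 -0.27  0.23]
0.6329468524016173 40 1 80 -1.2 [-0.09, 0.95, 0.89, -0.2, 2.44, 1.18] [-0.91, -0.05, -0.41] [ 0.77 -0.03  0.31]
0.605019937369256 46 1 55 -1.2 [-0.36, 0.98, 0.99, 0.48, 2.46, 1.46] [-0.77, 0.6, -0.21] [ 0.71 -0.23  0.25]
0.6016943916499606 40 1 70 -1.2 [-0.21, 0.97, 0.89, 0.09, 2.47, 1.32] [-0.89, 0.24, -0.38] [ 0.76 -0.12  0.3 ]
0.5985247230962889 40 1 70 -0.9 [-0.11, 0.98, 0.85, -0.22, 2.47, 1.0] [-0.92, -0.03, -0.38] [ 0.77 -0.05  0.3 ]
0.5939261505982045 40 1 90 -1.2 [0.02, 0.9, 0.97, -0.45, 2.33, 1.1] [-0.84, -0.33, -0.42] [0.75 0.05 0.31]
0.5898068730370767 46 1 40 -0.9 [-0.41, 1.01, 1.03, 0.6, 2.48, 1.33] [-0.72, 0.69, -0.1] [ 0.69 -0.26  0.21]

[... 955 characters left out ...]
8, -0.34, -0.32] [0.76 0.04 0.29]
0.5094681078558936 40 1 40 -0.6 [-0.33, 1.06, 0.88, 0.38, 2.56, 1.14] [-0.84, 0.51, -0.17] [ 0.74 -0.22  0.23]
0.5053510663960585 40 1 55 -0.6 [-0.18, 1.06, 0.79, -0.1, 2.56, 0.89] [-0.95, 0.11, -0.3] [ 0.78 -0.1   0.27]
0.49478289061360836 46 1 55 -0.3 [-0.06, 1.09, 0.77, -0.55, 2.56, 0.48] [-0.95, -0.23, -0.21] [ 0.79 -0.01  0.25]
0.47761542331333073 46 1 55 -0.9 [-0.26, 1.05, 0.84, 0.19, 2.59, 1.19] [-0.91, 0.34, -0.21] [ 0.76 -0.16  0.25]
0.46922777831581064 46 1 70 -0.6 [-0.0, 1.0, 0.87, -0.57, 2.44, 0.67] [-0.89, -0.35, -0.29] [0.77 0.04 0.28]
0.4398492097233735 46 1 55 -0.6 [-0.16, 1.09, 0.77, -0.2, 2.63, 0.82] [-0.98, 0.06, -0.21] [ 0.79 -0.09  0.25]
```

```bash
cat > plan.py <<'E'
from kin import *
from scipy.spatial.transform import Slerp
def cur():
    s=ctrl.sense(); return np.array(s['tool_pos']),qm(s['orientation']),np.array(s['joint_pos'])
def rel(p,M,pt,Mt):
    return np.r_[M.T@(pt-p)/.3,R.from_matrix(M.T@Mt).as_rotvec()/np.pi].round(3)
def plan(wps,rows=5,start=None,deg=6.,mm=25.,maxcalls=99):
    """wps: list of (p,M). prints calls with rows evenly spaced; checks IK"""
    p,M,q=cur()
    if start is not None: p,M=start
    for pt,Mt in wps:
        a=R.from_matrix(M.T@Mt).magnitude(); n=max(1,int(np.ceil(max(np.degrees(a)/deg,np.linalg.norm(pt-p)*1e3/mm))))
        sl=Slerp([0,1],R.from_matrix([M,Mt])); P0=p
        for k in range(0,n,5):
            b=min(k+5,n); c=[]
            for i in range(k+1,b+1): c.append(rel(p,M,P0+(pt-P0)*i/n,sl(i/n).as_matrix()).tolist())
            M=sl(b/n).as_matrix(); p=P0+(pt-P0)*b/n
            q0=q; q,e=ik(p,M,q); print([c] if 1 else 0,'\n   #',p.round(3),q.round(2),'e',round(e,4),'dq/row',(np.abs(q-q0)/(b-k)*12).round(2).max())
E
python3 - <<'E'
from plan import *
M=pose(np.radians(40),1); g=JUG+[.074*np.sin(JY),-.074*np.cos(JY),.075]; tg=g+.019*M[:,2]
print(tg)
pre=tg-.09*M[:,2]
plan([(np.array([.45,-.42,.38]),M),(pre+[0,0,.0],M)],mm=35,deg=6.5)
print(M.round(3).tolist())
E
```

```text
[ 0.52807764 -0.29462972  0.06278704]
[[[0.034, -0.012, 0.03, 0.021, 0.005, -0.026], [0.068, -0.024, 0.06, 0.042, 0.01, -0.053], [0.102, -0.036, 0.09, 0.063, 0.015, -0.079], [0.136, -0.048, 0.119, 0.085, 0.02, -0.105], [0.17, -0.06, 0.149, 0.106, 0.025, -0.131]]] 
   # [ 0.314 -0.487  0.411] [-1.3   0.47  0.95  0.58  2.02 -0.23] e 0.0 dq/row 0.71
[[[0.031, 0.012, 0.032, 0.021, 0.005, -0.026], [0.063, 0.025, 0.065, 0.042, 0.01, -0.053], [0.094, 0.037, 0.097, 0.063, 0.015, -0.079], [0.126, 0.05, 0.13, 0.085, 0.02, -0.105], [0.157, 0.062, 0.162, 0.106, 0.025, -0.131]]] 
   # [ 0.376 -0.457  0.397] [-1.14  0.69  0.68  0.6   2.31 -0.5 ] e 0.0 dq/row 0.68
[[[0.019, 0.033, 0.027, 0.021, 0.005, -0.026], [0.039, 0.067, 0.054, 0.042, 0.01, -0.053], [0.058, 0.1, 0.08, 0.063, 0.015, -0.079], [0.077, 0.133, 0.107, 0.085, 0.02, -0.105], [0.097, 0.167, 0.134, 0.106, 0.025, -0.131]]] 
   # [ 0.438 -0.426  0.383] [-0.96  0.98  0.27  0.62  2.62 -0.73] e 0.0 dq/row 0.98
[[[0.001, 0.045, 0.014, 0.021, 0.005, -0.026]]] 
   # [ 0.45 -0.42  0.38] [-0.93  1.01  0.23  0.61  2.65 -0.8 ] e 0.0401 dq/row 0.85
[[[-0.067, 0.042, 0.069, -0.0, -0.0, 0.0], [-0.134, 0.083, 0.139, -0.0, 0.0, 0.0], [-0.202, 0.125, 0.208, -0.0, 0.0, 0.0], [-0.269, 0.167, 0.277, -0.0, -0.0, 0.0], [-0.336, 0.208, 0.347, -0.0, -0.0, 0.0]]] 
   # [ 0.505 -0.387  0.236] [-0.84  1.04  0.5   0.46  2.38 -0.95] e 0.0 dq/row 0.66
[[[-0.067, 0.042, 0.069, -0.0, 0.0, 0.0], [-0.134, 0.083, 0.139, -0.0, -0.0, 0.0], [-0.202, 0.125, 0.208, -0.0, -0.0, 0.0], [-0.269, 0.167, 0.277, -0.0, -0.0, 0.0]]] 
   # [ 0.549 -0.36   0.121] [-0.78  1.16  0.54  0.45  2.21 -0.97] e 0.0 dq/row 0.51
[[-0.195, 0.953, -0.233], [0.612, 0.304, 0.73], [0.766, 0.0, -0.643]]
```

```bash
python3 - <<'E'
from plan import *
M=pose(np.radians(40),1); g=JUG+[.074*np.sin(JY),-.074*np.cos(JY),.075]; tg=g+.019*M[:,2]
pre=tg-.09*M[:,2]
plan([(np.array([.47,-.38,.27]),M),(pre,M)],mm=35,deg=6.9)
E
```

```text
[[[0.03, -0.02, 0.056, 0.023, 0.005, -0.028], [0.059, -0.04, 0.113, 0.045, 0.011, -0.056], [0.089, -0.06, 0.169, 0.068, 0.016, -0.084], [0.119, -0.08, 0.225, 0.09, 0.022, -0.112], [0.149, -0.101, 0.282, 0.113, 0.027, -0.14]]] 
   # [ 0.325 -0.472  0.373] [-1.27  0.45  1.05  0.56  1.95 -0.29] e 0.0 dq/row 0.86
[[[0.026, 0.014, 0.06, 0.023, 0.005, -0.028], [0.052, 0.027, 0.12, 0.045, 0.011, -0.056], [0.078, 0.041, 0.18, 0.068, 0.016, -0.084], [0.104, 0.055, 0.24, 0.09, 0.022, -0.112], [0.13, 0.069, 0.3, 0.113, 0.027, -0.14]]] 
   # [ 0.397 -0.426  0.322] [-1.08  0.67  0.89  0.53  2.16 -0.63] e 0.0 dq/row 0.81
[[[0.009, 0.042, 0.051, 0.023, 0.005, -0.028], [0.017, 0.084, 0.103, 0.045, 0.011, -0.056], [0.026, 0.126, 0.154, 0.068, 0.016, -0.084], [0.034, 0.168, 0.205, 0.09, 0.022, -0.112], [0.043, 0.209, 0.257, 0.113, 0.027, -0.14]]] 
   # [ 0.47 -0.38  0.27] [-0.87  0.92  0.64  0.43  2.37 -0.99] e 0.0 dq/row 0.87
[[[-0.079, 0.054, 0.061, -0.0, 0.0, 0.0], [-0.157, 0.108, 0.123, -0.0, -0.0, 0.0], [-0.236, 0.163, 0.184, -0.0, -0.0, 0.0], [-0.314, 0.217, 0.245, -0.0, -0.0, 0.0], [-0.393, 0.271, 0.307, -0.0, -0.0, 0.0]]] 
   # [ 0.549 -0.36   0.121] [-0.78  1.16  0.54  0.45  2.21 -0.97] e 0.0 dq/row 0.58
```

Emit:
jog_arm([
  [[0.03,-0.02,0.056,0.023,0.005,-0.028],[0.059,-0.04,0.113,0.045,0.011,-0.056],[0.089,-0.06,0.169,0.068,0.016,-0.084],[0.119,-0.08,0.225,0.09,0.022,-0.112],[0.149,-0.101,0.282,0.113,0.027,-0.14]],
], gripper=0.4)

```text
time: 2.82
tool_pos: [0.3266, -0.4705, 0.3669]
orientation: [-0.156, 0.888, 0.337, 0.271]
ft_force: [-0.4, 0.2, 0.2]
gripper_width: 0.064
finger_force: 0.0
```

Emit:
jog_arm([
  [[0.026,0.014,0.06,0.023,0.005,-0.028],[0.052,0.027,0.12,0.045,0.011,-0.056],[0.078,0.041,0.18,0.068,0.016,-0.084],[0.104,0.055,0.24,0.09,0.022,-0.112],[0.13,0.069,0.3,0.113,0.027,-0.14]],
])

```text
time: 3.23
tool_pos: [0.3992, -0.4241, 0.315]
orientation: [-0.261, 0.74, 0.557, 0.272]
ft_force: [0.0, -1.3, -0.0]
gripper_width: 0.0565
finger_force: 0.0
```

Emit:
jog_arm([
  [[0.009,0.042,0.051,0.023,0.005,-0.028],[0.017,0.084,0.103,0.045,0.011,-0.056],[0.026,0.126,0.154,0.068,0.016,-0.084],[0.034,0.168,0.205,0.09,0.022,-0.112],[0.043,0.209,0.257,0.113,0.027,-0.14]],
])

```text
time: 3.65
tool_pos: [0.4714, -0.3777, 0.2632]
orientation: [-0.345, 0.532, 0.731, 0.251]
ft_force: [-0.1, -0.4, 0.7]
gripper_width: 0.0562
finger_force: 0.0
```

```bash
python3 - <<'E'
from plan import *
p,M,q=cur(); print(p.round(4),M.round(3).tolist(),q.round(2), np.abs(fk(q)[0]-p).max())
f=cam('wrist'); print(f['fovy'],f['cx'],f['cy'])
im=f['color'].copy()
for z in (.022,.088):
  for x in(-.006,.006):
    uv=proj(f,JUG+rz(JY)@[x,-.081,z]); cv2.circle(im,tuple(int(v) for v in uv.round()),2,(0,255,0),-1); print(uv.round())
cv2.imwrite('pics/w1.png',im[:,:,::-1])
Mt=pose(np.radians(40),1); g=JUG+[.074*np.sin(JY),-.074*np.cos(JY),.075]; tg=g+.019*Mt[:,2]
plan([(tg-.09*Mt[:,2],Mt)],mm=35)
E
```

```text
[ 0.4714 -0.3777  0.2632] [[-0.196, 0.952, -0.237], [0.606, 0.307, 0.734], [0.771, 0.0, -0.636]] [-0.87  0.92  0.65  0.43  2.36 -1.  ] 0.0001817454940692964
65.70646984690485 275.67170449422366 210.30283961651844
[332. 313.]
[341. 313.]
[341. 295.]
[351. 294.]
[[[-0.076, 0.05, 0.053, -0.001, -0.001, 0.001], [-0.153, 0.1, 0.107, -0.002, -0.002, 0.001], [-0.229, 0.15, 0.16, -0.002, -0.003, 0.002], [-0.306, 0.2, 0.213, -0.003, -0.004, 0.003], [-0.382, 0.25, 0.266, -0.004, -0.004, 0.003]]] 
   # [ 0.549 -0.36   0.121] [-0.78  1.16  0.54  0.45  2.21 -0.97] e 0.0 dq/row 0.55
```

View pics/w1.png

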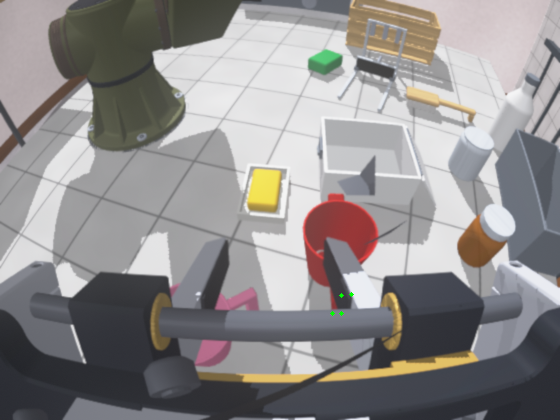

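The wrist view shows the red jug at (340,240). Its handle is partly behind the right finger, near the projected points at (340,300), so the fit agrees.

Emit:
jog_arm([
  [[-0.076,0.05,0.053,-0.001,-0.001,0.001],[-0.153,0.1,0.107,-0.002,-0.002,0.001],[-0.229,0.15,0.16,-0.002,-0.003,0.002],[-0.306,0.2,0.213,-0.003,-0.004,0.003],[-0.382,0.25,0.266,-0.004,-0.004,0.003]],
])

```text
time: 4.12
tool_pos: [0.5463, -0.366, 0.1237]
orientation: [-0.337, 0.542, 0.728, 0.25]
ft_force: [0.0, 0.2, 0.4]
gripper_width: 0.0564
finger_force: 0.0
```

```bash
python3 - <<'E'
from plan import *
f=cam('wrist'); im=f['color'].copy()
for z in (.06,.088):
  for x in(-.006,.006):
    uv=proj(f,JUG+rz(JY)@[x,-.081,z]); cv2.circle(im,tuple(int(v) for v in uv.round()),1,(0,255,0),-1)
for a in np.linspace(0,6.28,24):
    uv=proj(f,JUG+[.048*np.cos(a),.048*np.sin(a),.1]); cv2.circle(im,tuple(int(v) for v in uv.round()),1,(0,255,0),-1)
cv2.imwrite('pics/w2.png',im[:,:,::-1])
Mt=pose(np.radians(40),1); g=JUG+[.074*np.sin(JY),-.074*np.cos(JY),.075]; tg=g+.019*Mt[:,2]
plan([(tg,Mt)],mm=20)
print(ctrl.sense()['ft_force'])
E
```

```text
[[[0.003, 0.001, 0.06, 0.001, -0.0, -0.001], [0.006, 0.003, 0.12, 0.001, -0.0, -0.002], [0.009, 0.004, 0.18, 0.002, -0.0, -0.003], [0.012, 0.005, 0.239, 0.002, -0.0, -0.004], [0.015, 0.007, 0.299, 0.003, -0.001, -0.004]]] 
   # [ 0.528 -0.295  0.063] [-0.74  1.04  0.9   0.43  1.97 -1.04] e 0.0 dq/row 0.86
[ 0.50142785  1.59295614 -5.57809253]
```

View pics/w2.png

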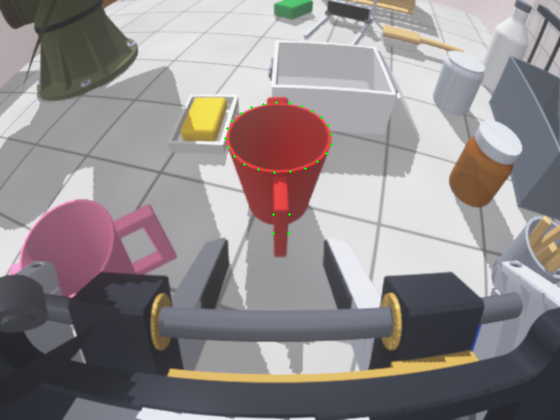

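The projected rim and handle lie on the jug exactly, and the handle is centred between the fingers at (280,230).

Emit:
jog_arm([
  [[0.003,0.001,0.06,0.001,0,-0.001],[0.006,0.003,0.12,0.001,0,-0.002],[0.009,0.004,0.18,0.002,0,-0.003],[0.012,0.005,0.239,0.002,0,-0.004],[0.015,0.007,0.299,0.003,-0.001,-0.004]],
])

```text
time: 4.58
tool_pos: [0.526, -0.297, 0.071]
orientation: [-0.337, 0.536, 0.733, 0.248]
ft_force: [0.1, 0.5, 0.2]
gripper_width: 0.0565
finger_force: 0.0
```

Emit:
jog_arm([
  [[0,0,0,0,0,0],[0,0,0,0,0,0],[0,0,0,0,0,0],[0,0,0,0,0,0],[0,0,0,0,0,0]],
], gripper=1, grip_force=50)

```text
time: 5.0
tool_pos: [0.5271, -0.2984, 0.0717]
orientation: [-0.337, 0.535, 0.734, 0.248]
ft_force: [0.1, 0.3, 0.7]
gripper_width: 0.0267
finger_force: 0.0
```

Emit:
jog_arm([
  [[0,0,0,0,0,0],[0,0,0,0,0,0],[0,0,0,0,0,0],[0,0,0,0,0,0]],
])

```text
time: 5.33
tool_pos: [0.527, -0.2979, 0.0713]
orientation: [-0.337, 0.535, 0.734, 0.248]
ft_force: [0.4, -2.0, 1.3]
gripper_width: 0.0118
finger_force: 49.8
```

```bash
cat > wp.py <<'E'
from plan import *
p,M,q=cur()
print(p.round(4),q.round(2),ctrl.sense()['gripper_width'])
# actual jug->tool transform assuming jug undisturbed (pose JUG)
Jp,JR=JUG.copy(),rz(JY)
Mt=JR.T@M; pt=JR.T@(p-Jp); np.savez('grip.npz',Mt=Mt,pt=pt)
E
cat > jugplan.py <<'E'
from plan import *
G=np.load('grip.npz')
def tool(Jp,JR): return np.asarray(Jp)+JR@G['pt'],JR@G['Mt']
AL=np.radians(40);PY=-1.2;C=np.array([.527,-.035,.135])
def tipR(yaw,deg): return rz(yaw)@R.from_rotvec(np.radians(deg)*np.array([-np.sin(AL),np.cos(AL),0])).as_matrix()
def pour(deg,dz=0,back=.015):
    u=rz(PY)@[np.cos(AL),np.sin(AL),0]; JR=tipR(PY,deg)
    return tool(C-back*u+[0,0,dz]-JR@[0,0,.1],JR)
E
python3 wp.py; python3 - <<'E'
from jugplan import *
plan([tool(JUG+[0,0,.13],rz(JY)),tool([.5,-.16,.17],rz(-.45)),pour(0,.10)],mm=32,deg=6.5)
E
```

```text
[ 0.527  -0.2979  0.0713] [-0.75  1.03  0.9   0.42  1.97 -1.04] 0.011766967880744971
[[[0.066, 0.0, -0.056, -0.0, 0.0, 0.0], [0.132, 0.001, -0.113, -0.0, 0.0, 0.0], [0.198, 0.001, -0.169, -0.0, 0.0, 0.0], [0.264, 0.001, -0.225, 0.0, 0.0, -0.0], [0.33, 0.001, -0.281, 0.0, 0.0, -0.0]]] 
   # [ 0.527 -0.298  0.201] [-0.75  0.9   0.82  0.47  2.16 -0.95] e 0.0 dq/row 0.44
[[[0.044, -0.013, 0.022, -0.026, -0.0, 0.022], [0.088, -0.027, 0.045, -0.052, -0.0, 0.045], [0.132, -0.04, 0.067, -0.079, -0.0, 0.067], [0.177, -0.053, 0.089, -0.105, -0.0, 0.09], [0.221, -0.067, 0.111, -0.131, -0.001, 0.112]]] 
   # [ 0.487 -0.239  0.23 ] [-0.84  0.52  1.38  0.69  1.77 -0.66] e 0.0 dq/row 1.35
[[[0.035, -0.035, 0.012, -0.026, -0.0, 0.022], [0.071, -0.07, 0.024, -0.052, -0.0, 0.045]]] 
   # [ 0.471 -0.215  0.241] [-0.88  0.36  1.58  0.77  1.63 -0.56] e 0.0 dq/row 1.19
[[[0.032, -0.041, 0.063, -0.026, -0.0, 0.022], [0.063, -0.083, 0.125, -0.052, -0.0, 0.044], [0.095, -0.124, 0.188, -0.078, -0.0, 0.066], [0.127, -0.166, 0.25, -0.104, -0.0, 0.089], [0.158, -0.207, 0.313, -0.13, -0.001, 0.111]]] 
   # [ 0.46  -0.096  0.216] [-0.73 -0.04  2.12  1.    1.07 -0.26] e 0.0 dq/row 1.34
[[[0.012, -0.07, 0.039, -0.026, -0.0, 0.022], [0.024, -0.141, 0.078, -0.052, -0.0, 0.044]]] 
   # [ 0.455 -0.048  0.206] [-0.56 -0.2   2.28  1.06  0.78 -0.05] e 0.0 dq/row 1.74
```

Gripped a bit high on the bar (lag), so I'm regripping 8 mm lower.

Emit:
jog_arm([
  [[0,0,0,0,0,0],[-0.012,0,0.013,0,0,0],[-0.02,0,0.026,0,0,0],[-0.02,0,0.026,0,0,0],[-0.02,0,0.026,0,0,0]],
], gripper=0.6)

```text
time: 5.75
tool_pos: [0.5262, -0.2954, 0.0611]
orientation: [-0.338, 0.535, 0.733, 0.248]
ft_force: [0.5, 0.7, 0.7]
gripper_width: 0.037
finger_force: 0.0
```

Emit:
jog_arm([
  [[0,0,0,0,0,0],[0,0,0,0,0,0],[0,0,0,0,0,0],[0,0,0,0,0,0],[0,0,0,0,0,0]],
], gripper=1)

```text
time: 6.17
tool_pos: [0.5264, -0.2957, 0.0617]
orientation: [-0.337, 0.535, 0.734, 0.248]
ft_force: [0.6, -0.7, 0.4]
gripper_width: 0.0117
finger_force: 50.0
```

Emit:
jog_arm([
  [[0,0,0,0,0,0],[0,0,0,0,0,0]],
])

```text
time: 6.33
tool_pos: [0.5264, -0.2957, 0.0617]
orientation: [-0.337, 0.535, 0.734, 0.248]
ft_force: [-0.1, -0.6, 0.4]
gripper_width: 0.0114
finger_force: 50.0
```

```bash
python3 wp.py; python3 - <<'E'
from jugplan import *
plan([tool(JUG+[0,0,.13],rz(JY)),tool([.5,-.16,.17],rz(-.45)),pour(0,.10),pour(115,.02)],mm=32,deg=6.3)
E
```

```text
[ 0.5264 -0.2957  0.0617] [-0.74  1.03  0.91  0.42  1.96 -1.05] 0.011385176396329608
[[[0.066, 0.0, -0.056, -0.0, -0.0, -0.0], [0.132, 0.001, -0.113, -0.0, -0.0, -0.0], [0.198, 0.001, -0.169, 0.0, 0.0, 0.0], [0.264, 0.001, -0.225, 0.0, 0.0, 0.0], [0.33, 0.001, -0.281, -0.0, 0.0, -0.0]]] 
   # [ 0.526 -0.296  0.192] [-0.74  0.9   0.84  0.47  2.14 -0.95] e 0.0 dq/row 0.43
[[[0.044, -0.013, 0.022, -0.026, -0.0, 0.022], [0.088, -0.025, 0.044, -0.052, -0.0, 0.045], [0.132, -0.038, 0.066, -0.079, -0.0, 0.067], [0.176, -0.05, 0.088, -0.105, -0.0, 0.09], [0.22, -0.063, 0.11, -0.131, -0.001, 0.112]]] 
   # [ 0.488 -0.237  0.22 ] [-0.84  0.52  1.4   0.69  1.76 -0.67] e 0.0 dq/row 1.33
[[[0.036, -0.034, 0.012, -0.026, -0.0, 0.022], [0.071, -0.068, 0.024, -0.052, -0.0, 0.045]]] 
   # [ 0.472 -0.213  0.232] [-0.87  0.37  1.6   0.77  1.61 -0.57] e 0.0 dq/row 1.19
[[[0.031, -0.041, 0.062, -0.026, -0.0, 0.022], [0.063, -0.081, 0.125, -0.052, -0.0, 0.044], [0.094, -0.122, 0.187, -0.078, -0.0, 0.066], [0.126, -0.163, 0.249, -0.104, -0.0, 0.089], [0.157, -0.204, 0.312, -0.13, -0.001, 0.111]]] 
   # [ 0
[... 763 characters left out ...]
-0.006, 0.084, -0.108, 0.098]]] 
   # [ 0.467 -0.053  0.202] [-0.53  0.31  1.68  0.61  1.58  0.88] e 0.0 dq/row 1.03
[[[0.003, 0.0, -0.003, 0.017, -0.022, 0.02], [0.007, 0.0, -0.005, 0.034, -0.043, 0.039], [0.01, 0.001, -0.008, 0.05, -0.065, 0.059], [0.014, 0.001, -0.011, 0.067, -0.086, 0.078], [0.017, 0.001, -0.013, 0.084, -0.108, 0.098]]] 
   # [ 0.473 -0.056  0.205] [-0.53  0.59  1.45  0.66  1.96  1.18] e 0.0 dq/row 0.93
[[[0.002, -0.001, -0.003, 0.017, -0.022, 0.02], [0.004, -0.003, -0.007, 0.034, -0.043, 0.039], [0.006, -0.004, -0.01, 0.05, -0.065, 0.059], [0.009, -0.006, -0.014, 0.067, -0.086, 0.078]]] 
   # [ 0.477 -0.058  0.207] [-0.53  0.78  1.33  0.78  2.22  1.44] e 0.0 dq/row 0.79
```

Emit:
jog_arm([
  [[0.066,0,-0.056,0,0,0],[0.132,0.001,-0.113,0,0,0],[0.198,0.001,-0.169,0,0,0],[0.264,0.001,-0.225,0,0,0],[0.33,0.001,-0.281,0,0,0]],
])

```text
time: 6.75
tool_pos: [0.5261, -0.2956, 0.1925]
orientation: [-0.338, 0.535, 0.734, 0.248]
ft_force: [0.2, 0.2, -2.4]
gripper_width: 0.0118
finger_force: 50.0
```

Emit:
jog_arm([
  [[0.044,-0.013,0.022,-0.026,0,0.022],[0.088,-0.025,0.044,-0.052,0,0.045],[0.132,-0.038,0.066,-0.079,0,0.067],[0.176,-0.05,0.088,-0.105,0,0.09],[0.22,-0.063,0.11,-0.131,-0.001,0.112]],
])

```text
time: 7.17
tool_pos: [0.4868, -0.2363, 0.2201]
orientation: [-0.258, 0.714, 0.562, 0.329]
ft_force: [0.9, -0.8, -1.2]
gripper_width: 0.0119
finger_force: 50.0
```

Emit:
jog_arm([
  [[0.036,-0.034,0.012,-0.026,0,0.022],[0.071,-0.068,0.024,-0.052,0,0.045]],
])

```text
time: 7.33
tool_pos: [0.4714, -0.2128, 0.2317]
orientation: [-0.221, 0.77, 0.481, 0.355]
ft_force: [0.4, -0.5, -2.9]
gripper_width: 0.0115
finger_force: 50.0
```

Emit:
jog_arm([
  [[0.031,-0.041,0.062,-0.026,0,0.022],[0.063,-0.081,0.125,-0.052,0,0.044],[0.094,-0.122,0.187,-0.078,0,0.066],[0.126,-0.163,0.249,-0.104,0,0.089],[0.157,-0.204,0.312,-0.13,-0.001,0.111]],
])

```text
time: 7.75
tool_pos: [0.4601, -0.0944, 0.2059]
orientation: [-0.118, 0.871, 0.26, 0.4]
ft_force: [2.7, 0.7, -2.6]
gripper_width: 0.0111
finger_force: 50.0
```

Emit:
jog_arm([
  [[0.012,-0.07,0.039,-0.026,0,0.022],[0.024,-0.139,0.079,-0.052,0,0.044],[0.024,-0.139,0.079,-0.052,0,0.044],[0.024,-0.139,0.079,-0.052,0,0.044]],
])

```text
time: 8.08
tool_pos: [0.4563, -0.0457, 0.1967]
orientation: [-0.076, 0.892, 0.171, 0.411]
ft_force: [0.1, 0.3, -2.3]
gripper_width: 0.0118
finger_force: 50.0
```

```bash
python3 - <<'E'
from jugplan import *
p,M,q=cur(); print(p.round(3),q.round(2)); JR=M@G['Mt'].T; Jp=p-JR@G['pt']; print('jug',Jp.round(3),JR[:,2].round(3))
a=cam('top');b=cam('scene'); o=[]
for f in(a,b):
    im=f['color'].copy()
    for t in np.linspace(0,6.28,20):
        for r,z in((.048,.1),(.034,0)):
            cv2.circle(im,tuple(int(v) for v in proj(f,Jp+JR@[r*np.cos(t),r*np.sin(t),z]).round()),1,(0,255,0),-1)
    o.append(im)
W=np.hstack([o[0][80:330,150:430],o[1][100:350,120:400]]); cv2.imwrite('pics/p1.png',cv2.resize(W,None,fx=1.4,fy=1.4)[:,:,::-1])
E
```

```text
[ 0.456 -0.046  0.197] [-0.55 -0.17  2.29  1.08  0.75 -0.09]
jug [ 0.513 -0.026  0.135] [0.001 0.003 1.   ]
```

View pics/p1.png

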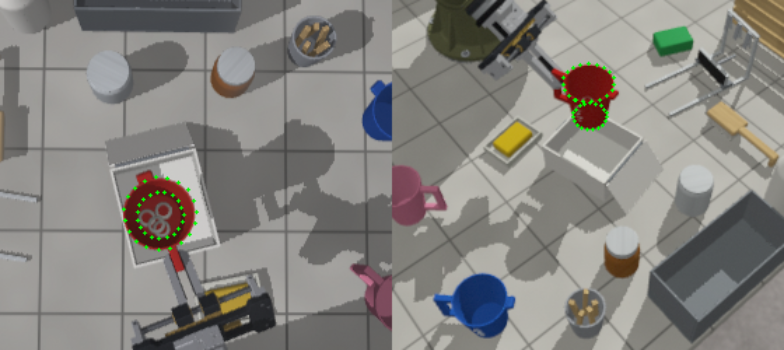

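The jug is held as modelled, with the tablets inside, above the box at top-view crop (160,215). Now tipping.

Emit:
jog_arm([
  [[0.003,0.003,0.001,0.017,-0.022,0.02],[0.006,0.006,0.001,0.034,-0.043,0.039],[0.009,0.009,0.002,0.05,-0.065,0.059],[0.012,0.012,0.003,0.067,-0.086,0.078],[0.015,0.015,0.003,0.084,-0.108,0.098]],
])

```text
time: 8.6
tool_pos: [0.4621, -0.0525, 0.1995]
orientation: [-0.224, 0.947, 0.092, 0.211]
ft_force: [-0.2, 1.1, -1.9]
gripper_width: 0.0115
finger_force: 50.0
```

Emit:
jog_arm([
  [[0.004,0.002,-0.001,0.017,-0.022,0.02],[0.007,0.004,-0.002,0.034,-0.043,0.039],[0.011,0.006,-0.003,0.05,-0.065,0.059],[0.015,0.007,-0.005,0.067,-0.086,0.078],[0.019,0.009,-0.006,0.084,-0.108,0.098]],
])

```text
time: 9.02
tool_pos: [0.4675, -0.0553, 0.2023]
orientation: [-0.357, 0.934, 0.01, -0.001]
ft_force: [-0.1, -0.3, -3.0]
gripper_width: 0.0117
finger_force: 50.0
```

```bash
python3 - <<'E'
from jugplan import *
p,M,q=cur(); print(p.round(3),q.round(2)); JR=M@G['Mt'].T; Jp=p-JR@G['pt']; print('jug',Jp.round(3),JR[:,2].round(3),'mouth',(Jp+.1*JR[:,2]).round(3))
plan([pour(115,.015)],mm=32,deg=6.3)
E
```

```text
[ 0.467 -0.055  0.202] [-0.53  0.32  1.67  0.61  1.58  0.89]
jug [0.459 0.    0.137] [ 0.766 -0.421  0.486] mouth [ 0.535 -0.042  0.186]
[[[0.003, 0.001, -0.001, 0.017, -0.022, 0.019], [0.007, 0.002, -0.002, 0.033, -0.043, 0.039], [0.01, 0.003, -0.003, 0.05, -0.065, 0.058], [0.014, 0.003, -0.003, 0.067, -0.086, 0.077], [0.017, 0.004, -0.004, 0.083, -0.108, 0.097]]] 
   # [ 0.473 -0.057  0.202] [-0.53  0.6   1.44  0.66  1.96  1.18] e 0.0 dq/row 0.91
[[[0.003, -0.0, -0.002, 0.017, -0.022, 0.019], [0.006, -0.001, -0.004, 0.033, -0.043, 0.039], [0.009, -0.001, -0.006, 0.05, -0.065, 0.058], [0.012, -0.002, -0.008, 0.067, -0.086, 0.077]]] 
   # [ 0.477 -0.058  0.202] [-0.53  0.79  1.33  0.78  2.21  1.44] e 0.0 dq/row 0.78
```

Emit:
jog_arm([
  [[0.003,0.001,-0.001,0.017,-0.022,0.019],[0.007,0.002,-0.002,0.033,-0.043,0.039],[0.01,0.003,-0.003,0.05,-0.065,0.058],[0.014,0.003,-0.003,0.067,-0.086,0.077],[0.017,0.004,-0.004,0.083,-0.108,0.097]],
])

```text
time: 9.43
tool_pos: [0.4727, -0.057, 0.2019]
orientation: [-0.464, 0.857, -0.072, -0.212]
ft_force: [-0.3, 0.2, -1.7]
gripper_width: 0.0114
finger_force: 50.0
```

Emit:
jog_arm([
  [[0.003,0,-0.002,0.017,-0.022,0.019],[0.006,-0.001,-0.004,0.033,-0.043,0.039],[0.009,-0.001,-0.006,0.05,-0.065,0.058],[0.012,-0.002,-0.008,0.067,-0.086,0.077]],
])

```text
time: 9.77
tool_pos: [0.4768, -0.0584, 0.2017]
orientation: [-0.527, 0.753, -0.133, -0.371]
ft_force: [0.4, 0.5, -2.5]
gripper_width: 0.0116
finger_force: 50.0
```

Emit:
jog_arm([
  [[0,0,0,0,0,0],[0,0,0,0,0,0],[0,0,0,0,0,0],[0,0,0,0,0,0],[0,0,0,0,0,0]],
])

```text
time: 10.18
tool_pos: [0.4764, -0.0565, 0.2034]
orientation: [-0.526, 0.756, -0.131, -0.368]
ft_force: [-1.1, 0.4, -1.8]
gripper_width: 0.011
finger_force: 50.0
```

Emit:
jog_arm([
  [[0,0,0,0,0,0],[0,0,0,0,0,0],[0,0,0,0,0,0],[0,0,0,0,0,0],[0,0,0,0,0,0]],
])

```text
time: 10.6
tool_pos: [0.4764, -0.0562, 0.2027]
orientation: [-0.526, 0.755, -0.132, -0.369]
ft_force: [0.5, -0.7, -2.5]
gripper_width: 0.0114
finger_force: 50.0
```

```bash
python3 - <<'E'
from jugplan import *
p,M,q=cur(); print(p.round(3),q.round(2)); JR=M@G['Mt'].T; Jp=p-JR@G['pt']; print('jug',Jp.round(3),JR[:,2].round(3),'mouth',(Jp+.1*JR[:,2]).round(3))
a=cam('top');b=cam('scene')
W=np.hstack([a['color'][110:320,170:430],b['color'][130:340,170:430]]); cv2.imwrite('pics/p2.png',cv2.resize(W,None,fx=1.5,fy=1.5)[:,:,::-1])
for n in('top','scene'): print(n,[(np.round(r['extent']),round(r['score'],2)) for r in models.recognise('tablet0_c',n)])
E
```

```text
[ 0.476 -0.056  0.203] [-0.52  0.79  1.34  0.78  2.21  1.43]
jug [0.434 0.018 0.192] [ 0.797 -0.436 -0.418] mouth [ 0.514 -0.026  0.15 ]
top []
scene []
```

View pics/p2.png

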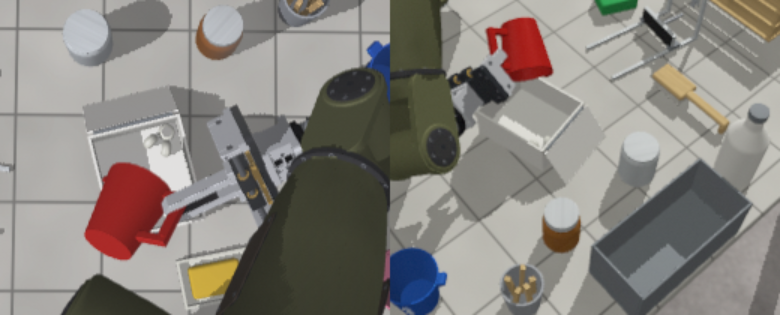

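Tablets show in the box at (158,140). I'll tip a little further to be sure, then come back up and check the jug and box.

Emit:
jog_arm([
  [[0,0,0,0.014,-0.018,0.016],[0,0,0,0.023,-0.03,0.027],[0,0,0,0.008,-0.01,0.009],[0,0,0,0.023,-0.03,0.027],[0,0,0,0.023,-0.03,0.027]],
])

```text
time: 11.22
tool_pos: [0.4761, -0.0561, 0.2019]
orientation: [-0.543, 0.709, -0.153, -0.424]
ft_force: [-0.7, 0.7, -2.8]
gripper_width: 0.0115
finger_force: 50.0
```

Emit:
jog_arm([
  [[0,0,0,0,0,0],[0,0,0,0,0,0],[0,0,0,0,0,0],[0,0,0,0,0,0],[0,0,0,0,0,0]],
])

```text
time: 11.63
tool_pos: [0.4764, -0.0563, 0.2028]
orientation: [-0.542, 0.711, -0.152, -0.421]
ft_force: [-0.6, -0.3, -2.9]
gripper_width: 0.0117
finger_force: 50.0
```

```bash
cat >> jugplan.py <<'E'
RO=np.array([.503,.265,0]);RY=-.13
def rack(y,z,x=0): return tool(RO+rz(RY)@[x,y,z],rz(RY))
E
python3 - <<'E'
from jugplan import *
p,M,q=cur(); JR=M@G['Mt'].T; Jp=p-JR@G['pt']; print(p.round(3),'jug',Jp.round(3),'tip',np.degrees(np.arccos(JR[2,2])),'mouth',(Jp+.1*JR[:,2]).round(3))
plan([pour(60,.05),tool([.49,.05,.16],rz(-.7)),rack(-.05,.13)],mm=33,deg=6.6)
E
```

```text
[ 0.476 -0.056  0.203] jug [0.433 0.018 0.203] tip 123.04211359336463 mouth [ 0.507 -0.022  0.148]
[[[-0.004, 0.006, 0.009, -0.017, 0.023, -0.02], [-0.009, 0.011, 0.018, -0.035, 0.045, -0.041], [-0.013, 0.017, 0.027, -0.052, 0.068, -0.061], [-0.017, 0.022, 0.036, -0.07, 0.09, -0.081], [-0.022, 0.028, 0.045, -0.087, 0.113, -0.102]]] 
   # [ 0.461 -0.049  0.202] [-0.53  0.57  1.49  0.65  1.95  1.17] e 0.0 dq/row 0.86
[[[-0.008, 0.001, 0.008, -0.017, 0.023, -0.02], [-0.017, 0.002, 0.015, -0.035, 0.045, -0.041], [-0.025, 0.003, 0.023, -0.052, 0.068, -0.061], [-0.034, 0.005, 0.03, -0.07, 0.09, -0.081], [-0.042, 0.006, 0.038, -0.087, 0.113, -0.102]]] 
   # [ 0.446 -0.041  0.201] [-0.53  0.26  1.75  0.61  1.56  0.86] e 0.0 dq/row 0.96
[[[0.002, -0.016, 0.005, -0.009, 0.015, -0.032], [0.004, -0.033, 0.01, -0.018, 0.029, -0.065], [0.006, -0.049, 0.015, -0.026, 0.044, -0.097], [0.007, -0.065, 0.02, -0.035, 0.058, -0.13], [0.009, -0.082, 0.025, -0.044, 0.073, -0.162]]] 
   # [ 0.448 -0.018  0.211] [-0.53  0.06  1.94  0.72  1.31  0.35] e 0.0 dq/row 1.24
[[[0.009, -0.014, 0.004, -0.009, 0.015, -0.032], [0.018, -0.028, 0.008, -0.018, 0.029, -0.065], [0.026, -0.043, 0.012, -0.026, 0.044, -0.097], [0.035, -0.057, 0.017, -0.035, 0.058, -0.13], [0.044, -0.071, 0.021, -0.044, 0.073, -0.162]]] 
   # [0.45  0.005 0.222] [-0.55 -0.06  2.12  0.97  1.15 -0.31] e 0.0 dq/row 1.56
[[[0.045, -0.046, 0.083, 0.028, 0.0, -0.024], [0.09, -0.092, 0.167, 0.055, 0.0, -0.047], [0.135, -0.138, 0.25, 0.083, 0.0, -0.071], [0.181, -0.184, 0.334, 0.11, 0.0, -0.094], [0.226, -0.23, 0.417, 0.138, 0.001, -0.118]]] 
   # [0.487 0.156 0.192] [-0.18  0.23  1.88  0.92  1.26 -0.46] e 0.0 dq/row 0.88
```

Emit:
jog_arm([
  [[-0.004,0.006,0.009,-0.017,0.023,-0.02],[-0.009,0.011,0.018,-0.035,0.045,-0.041],[-0.013,0.017,0.027,-0.052,0.068,-0.061],[-0.017,0.022,0.036,-0.07,0.09,-0.081],[-0.022,0.028,0.045,-0.087,0.113,-0.102]],
])

```text
time: 12.05
tool_pos: [0.4609, -0.0489, 0.2016]
orientation: [-0.465, 0.856, -0.071, -0.213]
ft_force: [0.4, 0.8, -2.1]
gripper_width: 0.0117
finger_force: 50.0
```

Emit:
jog_arm([
  [[-0.008,0.001,0.008,-0.017,0.023,-0.02],[-0.017,0.002,0.015,-0.035,0.045,-0.041],[-0.025,0.003,0.023,-0.052,0.068,-0.061],[-0.034,0.005,0.03,-0.07,0.09,-0.081],[-0.042,0.006,0.038,-0.087,0.113,-0.102]],
])

```text
time: 12.47
tool_pos: [0.4455, -0.0415, 0.2006]
orientation: [-0.353, 0.935, 0.015, 0.009]
ft_force: [0.4, -0.3, -1.2]
gripper_width: 0.0113
finger_force: 50.0
```

Emit:
jog_arm([
  [[0.002,-0.016,0.005,-0.009,0.015,-0.032],[0.004,-0.033,0.01,-0.018,0.029,-0.065],[0.006,-0.049,0.015,-0.026,0.044,-0.097],[0.007,-0.065,0.02,-0.035,0.058,-0.13],[0.009,-0.082,0.025,-0.044,0.073,-0.162]],
])

```text
time: 12.88
tool_pos: [0.4474, -0.0177, 0.2114]
orientation: [-0.275, 0.916, 0.209, 0.204]
ft_force: [-0.4, -0.1, -1.9]
gripper_width: 0.0114
finger_force: 50.0
```

Emit:
jog_arm([
  [[0.009,-0.014,0.004,-0.009,0.015,-0.032],[0.018,-0.028,0.008,-0.018,0.029,-0.065],[0.026,-0.043,0.012,-0.026,0.044,-0.097],[0.035,-0.057,0.017,-0.035,0.058,-0.13],[0.044,-0.071,0.021,-0.044,0.073,-0.162]],
])

```text
time: 13.3
tool_pos: [0.4495, 0.0059, 0.222]
orientation: [-0.173, 0.822, 0.386, 0.382]
ft_force: [0.0, -0.2, -1.3]
gripper_width: 0.0115
finger_force: 50.0
```

Emit:
jog_arm([
  [[0.045,-0.046,0.083,0.028,0,-0.024],[0.09,-0.092,0.167,0.055,0,-0.047],[0.135,-0.138,0.25,0.083,0,-0.071],[0.181,-0.184,0.334,0.11,0,-0.094],[0.226,-0.23,0.417,0.138,0.001,-0.118]],
])

```text
time: 13.72
tool_pos: [0.4867, 0.1578, 0.1917]
orientation: [-0.276, 0.68, 0.602, 0.316]
ft_force: [0.6, -1.0, -1.5]
gripper_width: 0.0116
finger_force: 50.0
```

Emit:
jog_arm([
  [[0,0,0,0,0,0],[0,0,0,0,0,0],[0,0,0,0,0,0]],
])

```text
time: 13.97
tool_pos: [0.4864, 0.1562, 0.1917]
orientation: [-0.275, 0.682, 0.599, 0.317]
ft_force: [0.9, -0.4, -2.8]
gripper_width: 0.0114
finger_force: 50.0
```

```bash
python3 - <<'E'
from jugplan import *
p,M,q=cur(); JR=M@G['Mt'].T; Jp=p-JR@G['pt']; print(p.round(3),q.round(2),'jug',Jp.round(3),'tip',np.degrees(np.arccos(JR[2,2])))
a=cam('top'); im=a['color'].copy()
L=rz(RY)
for x,y,z in [(x,y,.008) for x in(-.05,.05) for y in(-.085,-.04,0,.04,.066)]+[(x,.066,.049) for x in(-.04,0,.04)]:
    u=proj(a,RO+L@[x,y,z]); cv2.circle(im,tuple(int(v) for v in u.round()),0,(0,255,0),-1)
W=im[150:290,40:320]; cv2.imwrite('pics/p3.png',cv2.resize(W,None,fx=2.8,fy=2.8,interpolation=cv2.INTER_CUBIC)[:,:,::-1])
plan([rack(-.05,.02),rack(-.05,.004)],mm=16)
E
```

```text
[0.486 0.156 0.192] [-0.18  0.23  1.88  0.92  1.26 -0.46] jug [0.496 0.215 0.13 ] tip 0.1109770228922541
[[[-0.04, -0.0, 0.034, 0.0, -0.0, 0.0], [-0.08, -0.0, 0.068, 0.0, -0.0, 0.0], [-0.12, -0.0, 0.103, 0.0, -0.0, 0.0], [-0.159, -0.0, 0.137, 0.0, -0.0, 0.0], [-0.199, -0.0, 0.171, 0.001, -0.0, 0.0]]] 
   # [0.487 0.156 0.113] [-0.18  0.37  1.93  0.98  1.16 -0.62] e 0.0 dq/row 0.37
[[[-0.04, -0.0, 0.034, 0.0, -0.0, 0.0], [-0.08, -0.0, 0.069, 0.0, -0.0, 0.0]]] 
   # [0.487 0.156 0.082] [-0.18  0.43  1.94  1.01  1.12 -0.69] e 0.0 dq/row 0.39
[[[-0.041, -0.0, 0.035, -0.0, 0.0, 0.0]]] 
   # [0.487 0.156 0.066] [-0.18  0.46  1.94  1.02  1.1  -0.72] e 0.0 dq/row 0.41
```

View pics/p3.png

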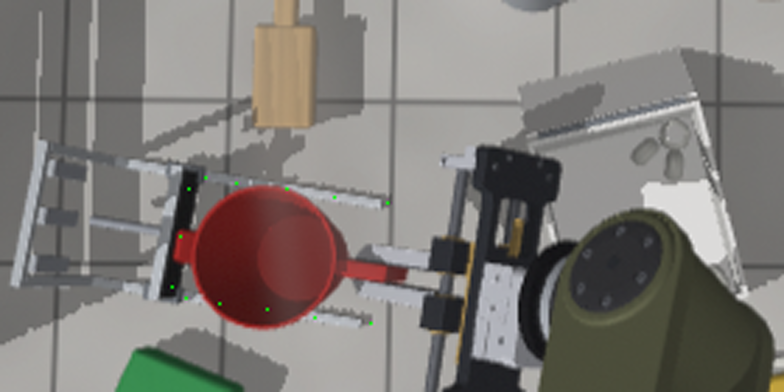

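The jug is empty, aligned over the lane (rail dots match), and three tablets are visible in the box at (665,150). The fourth may be hidden under the arm. Now lowering.

Emit:
jog_arm([
  [[-0.04,0,0.034,0,0,0],[-0.08,0,0.068,0,0,0],[-0.12,0,0.103,0,0,0],[-0.159,0,0.137,0,0,0],[-0.199,0,0.171,0.001,0,0]],
])

```text
time: 14.43
tool_pos: [0.4871, 0.1556, 0.1131]
orientation: [-0.275, 0.682, 0.599, 0.316]
ft_force: [0.9, -0.3, -2.2]
gripper_width: 0.0118
finger_force: 50.0
```

Emit:
jog_arm([
  [[-0.04,0,0.034,0,0,0],[-0.08,0,0.069,0,0,0],[-0.1,0,0.086,0,0,0],[-0.115,0,0.099,0,0,0],[-0.115,0,0.099,0,0,0]],
])

```text
time: 14.85
tool_pos: [0.4871, 0.1564, 0.0672]
orientation: [-0.276, 0.682, 0.6, 0.316]
ft_force: [0.4, -0.6, -2.1]
gripper_width: 0.0116
finger_force: 50.0
```

Emit:
jog_arm([
  [[-0.003,0,0.002,0,0,0],[-0.006,0,0.005,0,0,0],[-0.008,0,0.007,0,0,0],[-0.01,0,0.009,0,0,0],[-0.01,0,0.009,0,0,0]],
], grip_force=15)

```text
time: 15.27
tool_pos: [0.4876, 0.1571, 0.0639]
orientation: [-0.276, 0.681, 0.6, 0.316]
ft_force: [-0.6, -1.4, 1.4]
gripper_width: 0.0118
finger_force: 15.0
```

```bash
python3 - <<'E'
from jugplan import *
p,M,q=cur(); JR=M@G['Mt'].T; Jp=p-JR@G['pt']; print(p.round(4),'jug',Jp.round(4),(L:=rz(RY)).T@(Jp-RO),'tip',np.degrees(np.arccos(JR[2,2])),ctrl.sense()['ft_force'].round(1))
d=np.array([-np.sin(RY),np.cos(RY),0]); print('10mm along lane, tool axes frac',(M.T@d*.01/.3).round(4),'down 1mm',(M.T@[0,0,-.001]/.3).round(4))
E
```

```text
[0.4876 0.1571 0.0639] jug [0.4971 0.2164 0.0023] [ 0.00048353 -0.04891681  0.0022795 ] tip 0.10826607478449717 [-0.6 -1.4  1.4]
10mm along lane, tool axes frac [0.0216 0.0001 0.0254] down 1mm [-0.0025 -0.      0.0022]
```

Emit:
jog_arm([
  [[0.0108,0,0.0127,0,0,0],[0.0216,0,0.0254,0,0,0],[0.0324,0,0.0381,0,0,0],[0.0432,0,0.0508,0,0,0],[0.054,0,0.0635,0,0,0]],
], grip_force=8)

```text
time: 15.68
tool_pos: [0.4904, 0.1826, 0.0635]
orientation: [-0.276, 0.681, 0.6, 0.316]
ft_force: [-0.3, -1.2, 0.5]
gripper_width: 0.0116
finger_force: 8.0
```

Emit:
jog_arm([
  [[0.0108,0,0.0127,0,0,0],[0.0216,0,0.0254,0,0,0],[0.0324,0,0.0381,0,0,0],[0.0432,0,0.0508,0,0,0],[0.054,0,0.0635,0,0,0]],
])

```text
time: 16.1
tool_pos: [0.4937, 0.2072, 0.0635]
orientation: [-0.276, 0.681, 0.6, 0.316]
ft_force: [-0.2, -1.5, 0.7]
gripper_width: 0.0118
finger_force: 8.0
```

Emit:
jog_arm([
  [[0.0043,0,0.0051,0,0,0],[0.0086,0,0.0102,0,0,0],[0.013,0,0.0152,0,0,0],[0.0173,0,0.0203,0,0,0],[0.0216,0,0.0254,0,0,0]],
])

```text
time: 16.52
tool_pos: [0.495, 0.2167, 0.0634]
orientation: [-0.276, 0.681, 0.6, 0.316]
ft_force: [0.3, -1.3, 0.3]
gripper_width: 0.0116
finger_force: 8.0
```

```bash
python3 - <<'E'
from jugplan import *
p,M,q=cur(); JR=M@G['Mt'].T; Jp=p-JR@G['pt']; print(p.round(4),rz(RY).T@(Jp-RO),ctrl.sense()['ft_force'].round(1),q.round(2))
E
```

```text
[0.495  0.2167 0.0634] [6.81928565e-05 1.11528077e-02 1.84363811e-03] [ 0.3 -1.3  0.3] [-0.05  0.48  1.92  1.09  1.02 -0.67]
```

Emit:
jog_arm([
  [[0.0022,0,0.0025,0,0,0],[0.0043,0,0.0051,0,0,0],[0.0065,0,0.0076,0,0,0],[0.0086,0,0.0102,0,0,0],[0.0108,0,0.0127,0,0,0]],
])

```text
time: 16.93
tool_pos: [0.4956, 0.2216, 0.0635]
orientation: [-0.276, 0.681, 0.6, 0.316]
ft_force: [-0.1, 0.1, -0.0]
gripper_width: 0.0119
finger_force: 8.0
```

Emit:
jog_arm([
  [[0.0022,0,0.0025,0,0,0],[0.0043,0,0.0051,0,0,0],[0.0065,0,0.0076,0,0,0],[0.0086,0,0.0102,0,0,0]],
])

```text
time: 17.27
tool_pos: [0.4961, 0.2257, 0.0635]
orientation: [-0.276, 0.681, 0.6, 0.316]
ft_force: [-0.7, -0.6, 0.7]
gripper_width: 0.012
finger_force: 8.0
```

Emit:
jog_arm([
  [[0.0022,0,0.0025,0,0,0],[0.0043,0,0.0051,0,0,0],[0.0043,0,0.0051,0,0,0]],
])

```text
time: 17.52
tool_pos: [0.4963, 0.2277, 0.0634]
orientation: [-0.276, 0.681, 0.6, 0.316]
ft_force: [0.3, 0.4, -0.1]
gripper_width: 0.0117
finger_force: 8.0
```

Emit:
jog_arm([
  [[0.0022,0,0.0025,0,0,0],[0.0043,0,0.0051,0,0,0],[0.0043,0,0.0051,0,0,0]],
])

```text
time: 17.77
tool_pos: [0.4965, 0.2297, 0.0634]
orientation: [-0.276, 0.681, 0.6, 0.316]
ft_force: [0.6, 0.0, -0.4]
gripper_width: 0.0119
finger_force: 8.0
```

Emit:
jog_arm([
  [[0.0022,0,0.0025,0,0,0],[0.0043,0,0.0051,0,0,0],[0.0043,0,0.0051,0,0,0]],
])

```text
time: 18.02
tool_pos: [0.4968, 0.2316, 0.0634]
orientation: [-0.276, 0.681, 0.6, 0.316]
ft_force: [0.2, 0.4, -1.5]
gripper_width: 0.0118
finger_force: 8.0
```

Emit:
jog_arm([
  [[0.0022,0,0.0025,0,0,0],[0.0043,0,0.0051,0,0,0],[0.0043,0,0.0051,0,0,0]],
])

```text
time: 18.27
tool_pos: [0.4971, 0.2337, 0.0634]
orientation: [-0.276, 0.681, 0.6, 0.316]
ft_force: [-0.0, 0.5, -0.5]
gripper_width: 0.0118
finger_force: 8.0
```

```bash
cat > look.py <<'E'
from jugplan import *
from scipy.optimize import minimize
th=np.linspace(0,2*np.pi,48,endpoint=False)
F=[cam('top'),cam('scene')]; K=[]
p,M,q=cur(); JR=M@G['Mt'].T; Jp=p-JR@G['pt']
def sil(f,p):
    m=np.zeros((1680,2240),np.uint8); P=np.r_[np.c_[.034*np.cos(th),.034*np.sin(th),0*th],np.c_[.048*np.cos(th),.048*np.sin(th),0*th+.1]]+p
    uv=np.array([proj(f,r) for r in P])*4+1.5
    cv2.fillConvexPoly(m,cv2.convexHull(uv.round().astype(np.int32)),1); return m
for f in F:
    h=cv2.cvtColor(f['color'],cv2.COLOR_RGB2HSV).astype(int)
    m=(((h[...,0]<6)|(h[...,0]>174))&(h[...,1]>150)&(h[...,2]>40)).astype(np.uint8)
    near=cv2.resize(cv2.dilate(sil(f,Jp),np.ones((65,65))),(560,420),interpolation=0); m&=near
    m=cv2.morphologyEx(m,cv2.MORPH_OPEN,cv2.getStructuringElement(2,(11,11))); cs,_=cv2.findContours(m,0,2); mm=np.zeros_like(m); cv2.drawContours(mm,cs,-1,1,-1)
    K.append(cv2.resize(mm,None,fx=4,fy=4,interpolation=0))
def cost(v):
    return sum(1-(s&k).sum()/(s|k).sum() for s,k in ((sil(f,v/100),k) for f,k in zip(F,K)))
r=minimize(cost,Jp*100,method='Nelder-Mead',options=dict(initial_simplex=Jp*100+np.r_[np.zeros((1,3)),np.eye(3)]))
print('kin',Jp.round(4),'seen',(r.x/100).round(4),r.fun,'rack frame',(rz(RY).T@(r.x/100-RO)).round(4),cost(Jp*100))
E
python3 look.py; python3 - <<'E'
from h import *
f=cam('top'); b=cam('scene')
A=cv2.resize(f['color'][165:275,60:300],(800,367),interpolation=cv2.INTER_CUBIC); B=cv2.resize(b['color'][95:200,230:400],(377,233),interpolation=cv2.INTER_CUBIC)
C=cv2.resize(b['color'][170:260,220:325],(272,233),interpolation=cv2.INTER_CUBIC)
W=np.zeros((600,800,3),np.uint8);W[:367]=A;W[367:,:377]=B;W[367:,385:657]=C; cv2.imwrite('pics/p4.png',W[:,:,::-1])
E
```

```text
kin [0.5065 0.293  0.0018] seen [ 0.5044  0.2952 -0.0028] 0.271965886931571 rack frame [-0.0025  0.0301 -0.0028] 0.2872394840865198
```

View pics/p4.png

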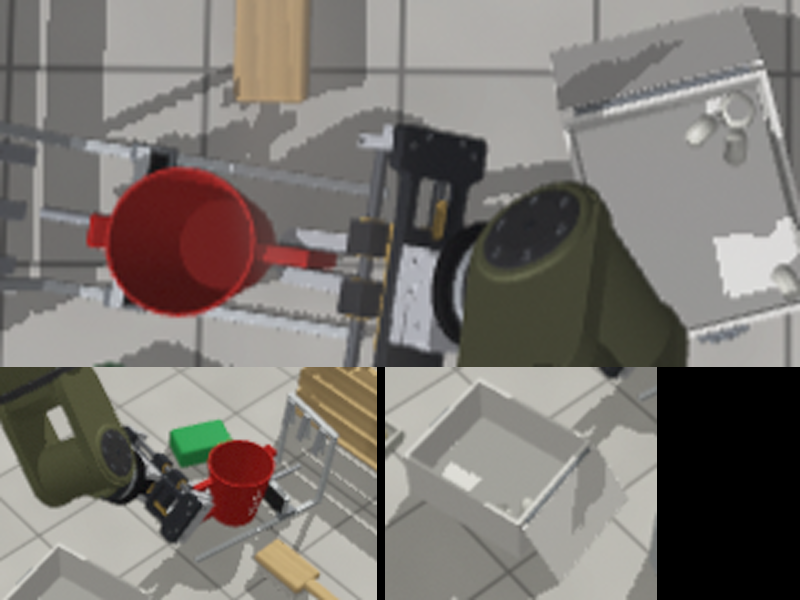

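All four tablets are in the box, three at (720,130) and one at (787,278). The jug has followed the hand and is nearly at the stop, so I'll keep feeling forward.

Emit:
jog_arm([
  [[0.0022,0,0.0025,0,0,0],[0.0043,0,0.0051,0,0,0],[0.0043,0,0.0051,0,0,0],[0.0043,0,0.0051,0,0,0]],
])

```text
time: 18.8
tool_pos: [0.4973, 0.2356, 0.0634]
orientation: [-0.276, 0.681, 0.6, 0.316]
ft_force: [0.6, 0.5, -0.8]
gripper_width: 0.0119
finger_force: 8.0
```

Emit:
jog_arm([
  [[0.0022,0,0.0025,0,0,0],[0.0022,0,0.0025,0,0,0],[0.0022,0,0.0025,0,0,0]],
])

```text
time: 19.05
tool_pos: [0.4974, 0.2365, 0.0634]
orientation: [-0.276, 0.681, 0.6, 0.316]
ft_force: [0.5, -0.3, -0.4]
gripper_width: 0.012
finger_force: 8.0
```

Emit:
jog_arm([
  [[0.0022,0,0.0025,0,0,0],[0.0022,0,0.0025,0,0,0],[0.0022,0,0.0025,0,0,0]],
])

```text
time: 19.3
tool_pos: [0.4976, 0.2373, 0.0634]
orientation: [-0.276, 0.681, 0.6, 0.316]
ft_force: [-0.5, -4.0, -0.3]
gripper_width: 0.012
finger_force: 8.0
```

Emit:
jog_arm([
  [[0.0011,0,0.0013,0,0,0],[0.0011,0,0.0013,0,0,0],[0.0011,0,0.0013,0,0,0],[0.0011,0,0.0013,0,0,0]],
])

```text
time: 19.63
tool_pos: [0.4977, 0.2377, 0.0634]
orientation: [-0.276, 0.681, 0.6, 0.316]
ft_force: [-1.7, -6.3, 1.3]
gripper_width: 0.0118
finger_force: 8.0
```

Emit:
jog_arm([
  [[0,0,0,0,0,0],[0,0,0,0,0,0],[0,0,0,0,0,0]],
])

```text
time: 19.88
tool_pos: [0.4978, 0.2377, 0.0634]
orientation: [-0.276, 0.681, 0.6, 0.316]
ft_force: [-1.3, -6.3, 1.5]
gripper_width: 0.0117
finger_force: 8.0
```

The jug bore on the stop at about 6 N for half a second. Releasing and backing off.

Emit:
jog_arm([
  [[0,0,0,0,0,0],[0,0,0,0,0,0],[0,0,0,0,0,0],[0,0,0,0,0,0],[0,0,0,0,0,0]],
], gripper=0.6)

```text
time: 20.3
tool_pos: [0.4976, 0.2381, 0.0634]
orientation: [-0.276, 0.681, 0.6, 0.316]
ft_force: [-0.6, 0.1, 0.3]
gripper_width: 0.0372
finger_force: 0.0
```

Emit:
jog_arm([
  [[0,0,-0.03,0,0,0],[0,0,-0.08,0,0,0],[0,0,-0.15,0,0,0],[0,0,-0.23,0,0,0],[0,0,-0.32,0,0,0]],
])

```text
time: 20.72
tool_pos: [0.4876, 0.164, 0.1268]
orientation: [-0.276, 0.681, 0.6, 0.315]
ft_force: [-0.4, 0.8, 0.1]
gripper_width: 0.0375
finger_force: 0.0
```

Emit:
jog_arm([
  [[0.05,0,-0.06,0,0,0],[0.1,0,-0.1,0,0,0],[0.15,0,-0.15,0,0,0],[0.2,0,-0.2,0,0,0],[0.2,0,-0.2,0,0,0]],
])

```text
time: 21.13
tool_pos: [0.488, 0.1574, 0.2146]
orientation: [-0.274, 0.681, 0.601, 0.317]
ft_force: [0.6, 0.6, 0.5]
gripper_width: 0.0378
finger_force: 0.0
```

```bash
sed -i "s/^p,M,q=cur.*/Jp=np.array([.507,.297,0.])/" look.py; python3 look.py; python3 - <<'E'
from h import *
f=cam('top'); b=cam('scene')
A=cv2.resize(f['color'][165:275,60:300],(800,367),interpolation=cv2.INTER_CUBIC); B=cv2.resize(b['color'][95:200,260:400],(400,233),interpolation=cv2.INTER_CUBIC)
W=np.zeros((600,800,3),np.uint8);W[:367]=A;W[367:,:400]=B; cv2.imwrite('pics/p5.png',W[:,:,::-1])
E
```

```text
kin [0.507 0.297 0.   ] seen [ 0.5048  0.298  -0.0034] 0.2449737648953474 rack frame [-0.0025  0.033  -0.0034] 0.26302162044166133
```

View pics/p5.png

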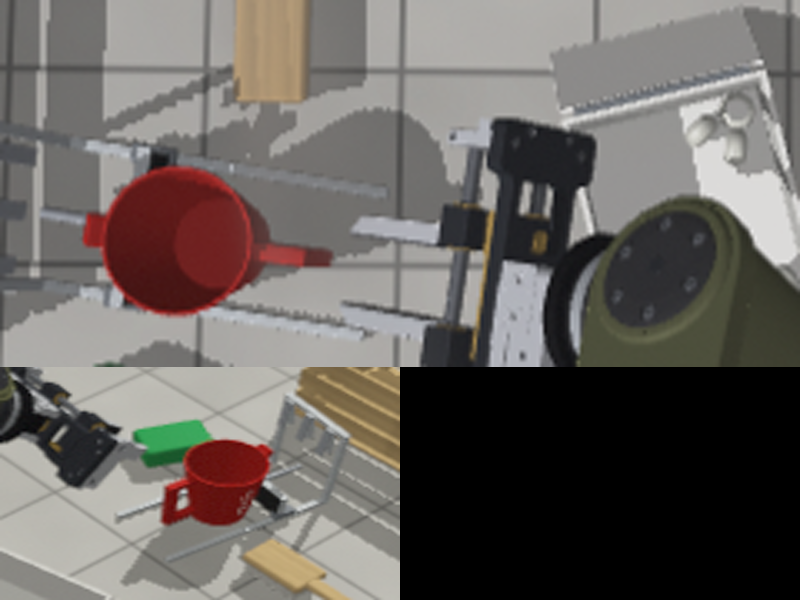

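The jug stands upright in the lane against the stop, the hand is clear of it, and the tablets are in the box. Handing in.

```bash
python3 -c "
from plant import workorder
print(workorder.close_job())"
```

```text
the job is handed in; nothing more can be done
None
```

I handed the job in; no verdict came back. In the last pictures all four tablets had been seen in the pod box, and the red jug was released and standing upright in the lane against the stop, after being held there at about 6 N.

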